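# Unload the board curing station and collect the castings

## Robot

A 7-joint arm with a two-finger parallel gripper is mounted at the origin on the work surface. World frame = base frame: x ahead of the robot, y to its left, z up, the work surface at z = 0. Lengths are in m, angles in rad, forces in N, time in s.
With the tool pointing down it reaches from about 0.375 to 0.925 m from the base axis. Payload 3.1 kg.
Tool frame: the origin (TCP) lies midway between the tips of the shut fingers; the grasp point (between the pads) lies 19 mm behind it; z points along the fingers, y is the line along which they close (so a half turn about z gives the same grasp; the last joint's range is limited). The gripper opens to 85 mm and grips with 20 to 120 N. Pads are 22 mm wide; open, the fingers measure 114 mm over their backs; the gripper's body (76 mm by 85 mm) begins 54 mm behind the grasp point. The pads swing forward as they close: fully open they stand 13 mm farther back than shut.
Start: joints at [1.237, 0.383, 0.044, 1.598, -0.018, 1.161, -0.05], TCP at [0.152, -0.632, 0.231] pointing down, gripper open.
Joint ranges: [-2.61, 2.61], [-0.41, 2.15], [-1.48, 1.57], [0, 2.5], [-1.57, 4.71], [0.05, 1.97], [-2.85, 2.85]. Speed limits (rad/s): [2.79, 2.79, 3.14, 3.14, 3.14, 3.14, 3.14].

## Interface

Orientations are given as a 3x3 rotation matrix whose columns are the frame's x, y, z axes.
In Python, from rig import arm gives the robot as it stands. The module is installed in compiled form; this text tells all that it offers.
- The arm moves only by the tool apply_moves, never from a script. Its argument "moves" is one flat list of numbers, 7 for each row, row after row: the shift along the tool's x, y, z scaled (see below), then the turn, a rotation vector about the tool's x, y, z scaled (see below), then the finger opening in mm, from 0 to 85.4. In form: [dx, dy, dz, rx, ry, rz, claw, dx, dy, dz, rx, ry, rz, claw, ...]. A call has 1 to 8 rows; each row shifts and turns the commanded pose from where the row before left it, along the tool's axes as they then stand; what a row does not reach is not made up. The controller multiplies each number of a shift by 0.02 m and each number of a turn by pi/2 rad. A row lasts 1/12 s, in which the tool goes at most 41.7 mm and 7.16 degrees, less where a joint would pass 70% of its speed; a pose out of reach is approached as far as the arm can. A call with a number of a shift or a turn outside -1 to 1 is refused whole. A call with a gripper value outside its range is refused whole. The fingers move at their own pace and stop on an object; "force" is the grip in N (left out, the last holds). Time passes only in rows, so rows that do not move let the fingers close. It gives the time, the measured TCP pose, the force, the opening and the grip force at its end, in the units of the state.
- arm.get_state(): the state, without advancing time (a new reading comes with each control period).
- arm.capture(name): name is "side" or "top"; returns a dict with "pixels" (420x560x3 uint8, blue, green, red), "fx", "fy", "cx", "cy" (pixels), "k1" (the pictures are not rectified: a ray, as slopes to the right and down, at radius r is drawn at 1 + k1 r^2 times it, then the intrinsics apply), "R" (3x3) and "t" (3): a world point X has camera coordinates R X + t. Camera axes: x right, y down, z forward; pixel columns grow to the right and rows downward; lengths in m; the calibration is good to about 2 mm. A picture is of the moment at which its call begins. There is no depth.
- arm.sign_off(): hands the job in; it is judged then, once.
Trained networks look in a picture, given as the dict that the camera call returned (one of the last four; its "shot" number tells which), for a name from the list of things; names that differ only in an ending like _2 or _b are one class to them, and where a whole thing is asked for, a point or a joint stands for the part that bears it (a point fixed in the world has none). Each returns a list of dicts, best first, with "p" (0 to 1); they miss things now and then, are a little off and sometimes report something else, mostly with a low value. They report only what shows in the picture. A call takes as long as a camera call. They do not tell look-alikes from the thing itself.
- arm.search_frame(picture, label): "position" ([x, y, z] in m, in the coordinates of the camera as it stood for that picture, good to about 4 mm: the middle of the surface that is visible of it).
- arm.mark_of(picture, label): "position" ([x, y, z] in m, in the coordinates of the camera as it stood for that picture, good to about 4 mm: a listed point, or the origin of a listed thing).
The state is a dict: "time": time; "qpos": joint angles; "joint_vel": joint speeds; "joint_efforts": joint torques, N m; "ee_pos": TCP position; "tcp_rot": TCP orientation; "force": force on the tool from outside, world axes, zero at the start; "moment": the same for the moment, N m; "opening": finger opening in m; "grasp_force": force on a finger pad.
Only numpy, scipy, OpenCV 4.12 (cv2) and the standard library are available. Lean on these libraries where they do the work, as an engineer would, in place of code of your own. Each camera call takes 0.05 s, during which the arm holds its last target. There are 200 camera calls.

## Task

The coating on the circuit boards has cured, so make up the alternator repair order: first switch the curing lamp fully off, then lift it off its stand by the handle and set it down gently, upright, in the middle of the round rubber mat. Only then slide every board straight up out of the slotted rack by its top edge and lower it gently, on edge, down to the floor of a compartment of the grey transport box; also collect every casting from the green catch tray into the red tote (a casting may be knocked about while you work). Never drop or topple the boards or the lamp, leave everything else on the bench where it is, and let go of everything at the end.

Things in the scene. Friction and masses are not known exactly. Their poses are not given: they have to be found in the camera images.
- rack: fixed blue plastic slotted drying rack, 130 x 156 mm, 55 mm high; origin at the centre of its underside. Its four slots lie side by side along its y axis, at y = -60, -20, +20, +60 mm; each is 12 mm wide, 114 mm long along x, its floor 8 mm above the origin. The end walls (x = +-45 to +-63 mm) guide the boards' ends up to 55 mm; the middle is open
- carrier: fixed grey transport box with thick black dividers, 138 x 142 mm, 60 mm high; origin at the centre of its underside. Three upright compartments side by side along its y axis, centred at y = -50, 0, +50 mm, each 22 mm wide (y), 126 mm long (x), floor 6 mm above the origin
- catch_tray: fixed green catch tray, 170 x 180 mm, walls 25 mm high, 5 mm thick, floor 5 mm above its origin (centre of its underside); a steel discharge chute 140 mm wide rises from its +x edge to about 75 mm high, reaching 140 mm from the origin
- tote: fixed red open tote, 180 x 180 mm, walls 45 mm high and 5 mm thick, floor 5 mm above its origin (centre of its underside)
- stand: fixed round dark steel stand, 100 mm across, 60 mm high, that the lamp stands on at first; origin at the centre of its underside
- mat: fixed round black rubber mat with an orange ring, 130 mm across, 4 mm thick; origin at the centre of its underside
- lamp: yellow curing lamp with a black round foot (84 mm across) and a bail handle on top, 137 mm high, 0.5 kg; loose, standing on the stand; origin at the centre of its underside, z up. The middle of the handle bar is 130 mm straight above the origin; the bar is 14 mm thick and 80 mm long along the lamp's y axis, with 48 mm free below it
- switch (a joint): the lamp's toggle switch, rad: 0 = fully on (lever leaning to its base's -x), 1 = fully off (leaning to +x); it swings about the base's y axis, stays where it is left and needs about 1 N at the ball
- switch_tip (a point): centre of the red ball (26 mm across) at the end of the switch lever, 80 mm from the pivot
- switch_base: fixed grey switch block, 70 x 50 mm, 25 mm high; origin at the centre of its underside; the lever's pivot is 22 mm above the origin, and the lever swings from 0.5 rad towards -x to 0.5 rad towards +x
- board1: framed circuit board (green with an 8 mm thick aluminium frame), 110 mm long (its x), 8 mm thick (its y), 90 mm high (its z), 0.18 kg; loose, standing on its long edge in a slot of the rack; origin at the centre of its lower edge. May be absent
- board2: framed circuit board (green with an 8 mm thick aluminium frame), 110 mm long (its x), 8 mm thick (its y), 90 mm high (its z), 0.18 kg; loose, standing on its long edge in a slot of the rack; origin at the centre of its lower edge. May be absent
- board3: framed circuit board (green with an 8 mm thick aluminium frame), 110 mm long (its x), 8 mm thick (its y), 90 mm high (its z), 0.18 kg; loose, standing on its long edge in a slot of the rack; origin at the centre of its lower edge. May be absent
- board4: framed circuit board (green with an 8 mm thick aluminium frame), 110 mm long (its x), 8 mm thick (its y), 90 mm high (its z), 0.18 kg; loose, standing on its long edge in a slot of the rack; origin at the centre of its lower edge. May be absent
- casting1: aluminium casting: round flange 64 mm across and 18 mm high, with a hub 30 mm across rising to 50 mm; 0.25 kg; loose, standing on its flange in the catch tray; origin at the centre of its underside. May be absent
- casting2: aluminium casting: round flange 64 mm across and 18 mm high, with a hub 30 mm across rising to 50 mm; 0.25 kg; loose, standing on its flange in the catch tray; origin at the centre of its underside. May be absent
- casting3: aluminium casting: round flange 64 mm across and 18 mm high, with a hub 30 mm across rising to 50 mm; 0.25 kg; loose, standing on its flange in the catch tray; origin at the centre of its underside. May be absent
- casting4: aluminium casting: round flange 64 mm across and 18 mm high, with a hub 30 mm across rising to 50 mm; 0.25 kg; loose, standing on its flange in the catch tray; origin at the centre of its underside. May be absent
- screwdriver: bystander, to be left alone: screwdriver lying flat, 190 mm long; origin on its underside
- wrench: bystander, to be left alone: steel wrench lying flat, 180 mm long; origin on its underside
- bearing: bystander, to be left alone: steel bearing ring lying flat, 70 mm across, 22 mm high; origin on its underside
- pulley: bystander, to be left alone: dark steel disc, 50 mm across, 30 mm high; origin on its underside
Not all that is in view belongs to the job. Leave any turquoise look-alike of the board1 alone.

How it is judged:
On the way, in this order (a step that is already met when the one before it is completed fails the run):
1. the lamp is switched fully off (value of joint switch above 0.85 rad), for 0.2 s.
2. the lamp stands released on the mat, upright (horizontal distance between lamp and mat below 0.03 m and z of lamp in the frame of mat below 0.012 m and angle between lamp's own z axis and vertical below 0.1 rad and linear speed of lamp below 0.02 m/s and contact force between the fingers and lamp below 0.1 N), for 0.3 s.
At the end, for the whole second after the job is handed in: Switch above 0.85 rad; lamp upright on the mat within 30 mm of its centre; every board on edge in a compartment, origin under 25 mm above the box's underside, leaning under 0.4 rad; every casting in the tote, within 78 mm of its centre along x and y, origin under 40 mm; all at rest (value of joint switch above 0.85 rad and horizontal distance between lamp and mat below 0.03 m and z of lamp in the frame of mat below 0.012 m and angle between lamp's own z axis and vertical below 0.1 rad and linear speed of lamp below 0.02 m/s and x of board1 in the frame of carrier between -0.03 and 0.03 m and y of board1 in the frame of carrier between -0.064 and 0.064 m and z of each of board1, board2, board3, board4 in the frame of carrier below 0.025 m and angle between each of board1, board2, board3, board4's own z axis and vertical below 0.4 rad and linear speed of each of board1, board2, board3, board4, casting1, casting2, casting3, casting4 below 0.03 m/s and x of board2 in the frame of carrier between -0.03 and 0.03 m and y of board2 in the frame of carrier between -0.064 and 0.064 m and x of board3 in the frame of carrier between -0.03 and 0.03 m and y of board3 in the frame of carrier between -0.064 and 0.064 m and x of board4 in the frame of carrier between -0.03 and 0.03 m and y of board4 in the frame of carrier between -0.064 and 0.064 m and x of casting1 in the frame of tote between -0.078 and 0.078 m and y of casting1 in the frame of tote between -0.078 and 0.078 m and z of each of casting1, casting2, casting3, casting4 in the frame of tote below 0.04 m and x of casting2 in the frame of tote between -0.078 and 0.078 m and y of casting2 in the frame of tote between -0.078 and 0.078 m and x of casting3 in the frame of tote between -0.078 and 0.078 m and y of casting3 in the frame of tote between -0.078 and 0.078 m and x of casting4 in the frame of tote between -0.078 and 0.078 m and y of casting4 in the frame of tote between -0.078 and 0.078 m); the robot touches nothing.
It fails at once if a board is taken out of the rack before the lamp is switched off and parked on the mat (z of any of board1, board2, board3, board4 in the frame of rack above 0.04 m and (value of joint switch below 0.8 rad or horizontal distance between lamp and mat above 0.04 m or z of lamp in the frame of mat above 0.03 m)).
It fails at once if the lamp is lifted off its stand while still switched on (z of lamp in the frame of stand above 0.09 m and value of joint switch below 0.8 rad).
It fails at once if a board or the lamp is toppled (leans more than about 0.8 rad) (angle between any of board1, board2, board3, board4, lamp's own z axis and vertical above 0.8 rad).
It fails at once if a board is dropped or rammed into the transport box (over 60 N), or the lamp onto the mat (over 80 N) (contact force between any of board1, board2, board3, board4 and carrier above 60 N or contact force between lamp and mat above 80 N).
It fails at once if a bystander is pushed away (more than 30 mm) (distance of any of screwdriver, wrench, bearing, pulley from where it was at the start of the episode above 0.03 m).
Of board1, board2, board3, board4 only 2 to 3 are there at a start; the rules pass over those that are not, and their reading is None.
Of casting1, casting2, casting3, casting4 only 2 to 3 are there at a start; the rules pass over those that are not, and their reading is None.
At some moment in a run one of casting1, casting2, casting3, casting4 may be knocked a few centimetres aside while the robot is not near it.
It also fails if it takes over 210 s, if anything falls off the work surface, if the arm or the gripper's body presses on something with over 40 N, if the wrist force passes 120 N, or if a joint passes its speed limit or range.

## Working session

There is one attempt and no reset: what is moved stays moved. The work goes in short steps, Python scripts to look and compute and a tool call to move; the robot and the scene stay as the last step left them, time stands still between calls to the robot, and variables do not carry over. Pictures are saved under pics/ and viewed, at most 14 in all, crops included, and the job is handed in when it is done.

Besides the shell and the picture viewer there is one more tool, called after ">>>" by a JSON object that holds its "op" and its "data", one argument or row to a line. apply_moves: Moves the arm, as the interface text tells. Its arguments: {"type":"object","properties":{"moves":{"type":"array","items":{"type":"number"}},"force":{"type":"number"}},"required":["moves"]}

```bash
mkdir -p pics
cat > h.py <<'E'
import numpy as np, cv2
from rig import arm
def w(p,c): return np.array(c["R"]).T@(np.array(p)-np.array(c["t"]))
def save(c,n,crop=None,s=1):
    im=np.ascontiguousarray(c["pixels"])
    if crop: im=im[crop[1]:crop[3],crop[0]:crop[2]]
    cv2.imwrite("pics/"+n,cv2.resize(im,None,fx=s,fy=s,interpolation=cv2.INTER_CUBIC))
def px(X,c):
    v=np.array(c["R"])@np.array(X)+np.array(c["t"]);a=v[:2]/v[2];a=a*(1+c["k1"]*(a@a))
    return np.round([c["fx"]*a[0]+c["cx"],c["fy"]*a[1]+c["cy"]],1)
def ray(u,v,z,c):
    d=np.array([(u-c["cx"])/c["fx"],(v-c["cy"])/c["fy"]]);a=d.copy()
    for _ in range(20): a=d/(1+c["k1"]*(a@a))
    R=np.array(c["R"]);o=-R.T@np.array(c["t"]);r=R.T@np.array([a[0],a[1],1])
    return o+r*(z-o[2])/r[2]
def show(c,names,f="mark_of",pm=0.2):
    for n in names:
        for d in getattr(arm,f)(c,n):
            if d["p"]>pm:
                X=w(d["position"],c); print(n,round(d["p"],2),X.round(3),px(X,c),{k:v for k,v in d.items() if k not in("p","position")})
def st():
    s=arm.get_state();print(round(s["time"],2),np.round(s["ee_pos"],4),"\n",np.round(s["tcp_rot"],3).tolist(),np.round(s["force"],1),round(s["opening"],4),np.round(s["grasp_force"],1),np.round(s["qpos"],2))
E
python3 - <<'E'
from h import *
st()
N=["rack","carrier","catch_tray","tote","stand","mat","lamp","switch_tip","switch_base","board1","casting1","screwdriver","wrench","bearing","pulley"]
for n in("top","side"):
    c=arm.capture(n);save(c,n+"0.png",s=1.4);print(n,-np.array(c["R"]).T@np.array(c["t"]))
    show(c,N)
E
```

```text
0.0 [ 0.1516 -0.6311  0.2299] 
 [[0.972, 0.234, -0.001], [0.234, -0.972, 0.003], [-0.0, -0.003, -1.0]] [-0.3  0.3 -0. ] 0.0852 0.0 [ 1.24  0.38  0.04  1.6  -0.02  1.16 -0.05]
top [0.28783868 0.06652224 1.28413646]
rack 0.62 [ 0.481  0.373 -0.001] [164.9 216.5] {}
carrier 0.78 [ 0.636 -0.154  0.004] [351.9 161.5] {}
catch_tray 0.85 [ 0.503 -0.373  0.   ] [430.6 208. ] {}
catch_tray 0.47 [ 0.536 -0.337  0.005] [417.9 195.9] {}
tote 0.92 [0.65  0.135 0.002] [250.2 157.4] {}
tote 0.35 [ 0.472 -0.001  0.002] [298.9 219. ] {}
tote 0.21 [ 0.7    0.388 -0.   ] [162.5 141. ] {}
stand 0.7 [ 0.42   0.15  -0.001] [244.3 238. ] {}
mat 0.82 [ 0.421 -0.143  0.002] [350.2 237.2] {}
lamp 0.83 [0.416 0.156 0.061] [240.7 237.1] {}
switch_tip 0.44 [ 0.445 -0.008  0.102] [303.4 224. ] {}
switch_base 0.65 [ 0.473 -0.004  0.002] [299.9 218.8] {}
board1 0.82 [0.408 0.551 0.   ] [100.4 242.4] {}
board1 0.78 [0.478 0.349 0.009] [172.6 216.9] {}
board1 0.76 [ 0.297  0.434 -0.002] [140.7 282.8] {}
board1 0.53 [0.488 0.311 0.013] [186.2 213.2] {}
casting1 0.87 [ 0.474 -0.41   0.005] [444.8 217.5] {}
casting1 0.8
[... 888 characters left out ...]
] [303.5 198.1] {}
switch_base 0.75 [ 0.472 -0.006 -0.002] [292.6 225. ] {}
switch_base 0.72 [ 0.705 -0.36  -0.001] [288.1 171.2] {}
board1 0.8 [0.479 0.347 0.009] [218.2 281. ] {}
board1 0.73 [0.3   0.433 0.003] [256.8 332.3] {}
board1 0.72 [ 0.409  0.547 -0.005] [183.4 348. ] {}
board1 0.6 [0.488 0.308 0.009] [225.2 272.1] {}
casting1 0.53 [ 0.539 -0.336 -0.001] [321.9 182.4] {}
casting1 0.5 [ 0.47  -0.415  0.005] [347.4 177.7] {}
screwdriver 0.75 [ 0.282  0.243 -0.001] [306.8 289.1] {}
wrench 0.87 [0.698 0.38  0.001] [148.7 262.7] {}
bearing 0.64 [ 0.314 -0.283 -0.003] [373.1 202.9] {}
bearing 0.42 [ 0.287  0.245 -0.003] [304.7 289.2] {}
pulley 0.53 [ 0.703 -0.357 -0.002] [288.  171.9] {}
```

View pics/top0.png

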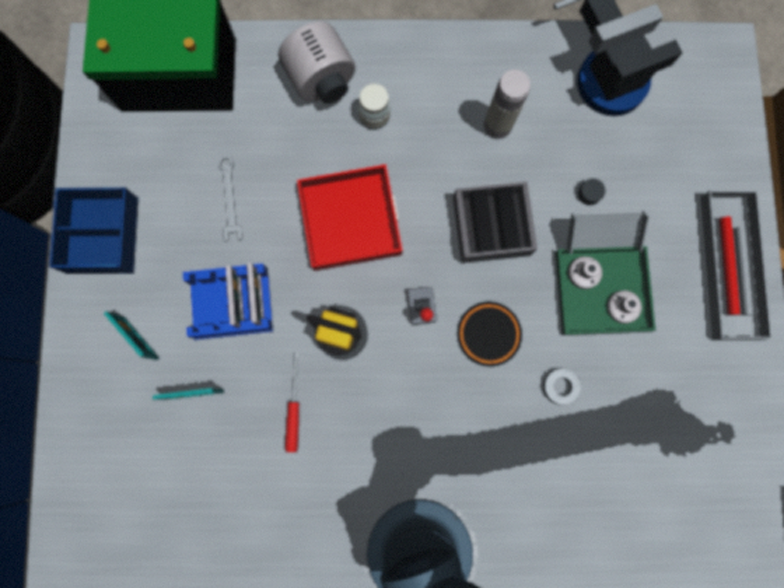

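View pics/side0.png

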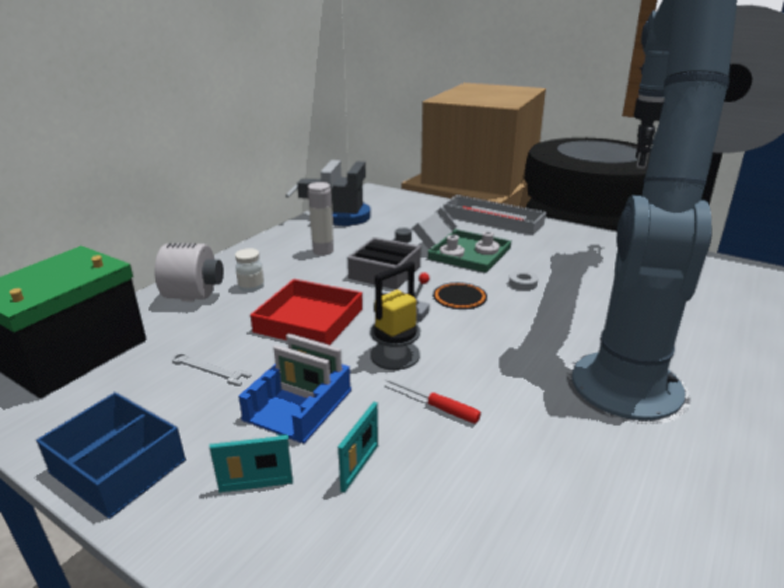

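Top view: two boards stand in the blue rack (about px 236/252, 295 in the scaled view; each has a pale grey/white frame). The two turquoise look-alikes lie outside it at (130,335) and (188,391). The other items are the lamp (335,328), the switch ball (427,314), the mat (490,333), the carrier (495,220) and the tote (350,217). Castings are at (586,272) and (626,305). Next I need the yaw angles.

```bash
cat >> h.py <<'E'
def ortho(c,x0,x1,y0,y1,z,s):
    H,W=int((x1-x0)*s),int((y1-y0)*s)
    vv,uu=np.mgrid[0:H,0:W]
    X=np.stack([x1-vv/s,y1-uu/s,np.full(vv.shape,z)],-1)
    V=X@np.array(c["R"]).T+np.array(c["t"]);a=V[...,:2]/V[...,2:];a=a*(1+c["k1"]*(a**2).sum(-1,keepdims=True))
    return cv2.remap(np.ascontiguousarray(c["pixels"]),(c["fx"]*a[...,0]+c["cx"]).astype(np.float32),(c["fy"]*a[...,1]+c["cy"]).astype(np.float32),cv2.INTER_CUBIC)
def rects(c,x0,x1,y0,y1,z,f,amin=100,name=None):
    im=ortho(c,x0,x1,y0,y1,z,1000).astype(int);m=f(im[...,0],im[...,1],im[...,2]).astype(np.uint8)
    out=[]
    for k in cv2.findContours(m,cv2.RETR_EXTERNAL,cv2.CHAIN_APPROX_NONE)[0]:
        if cv2.contourArea(k)>amin:
            r=cv2.minAreaRect(k);out.append(([round(x1-r[0][1]/1000,4),round(y1-r[0][0]/1000,4)],np.round(r[1],0).tolist(),round(r[2],1)))
            print(name,out[-1])
    return out
E
python3 - <<'E'
from h import *
c=arm.capture("top")
rects(c,.55,.75,.02,.25,.045,lambda b,g,r:(r>120)&(g<70)&(b<80),1000,"tote")
rects(c,.38,.62,-.5,-.26,.025,lambda b,g,r:(g>r+20)&(g>b+5),1000,"tray")
rects(c,.4,.56,.26,.47,.055,lambda b,g,r:(b>r+50)&(b>g+40),300,"rack")
rects(c,.4,.56,.26,.47,.098,lambda b,g,r:(b-r<40)&(b>120)&(r>130),200,"boardtop")
rects(c,.55,.72,-.25,-.05,.06,lambda b,g,r:(r+g+b<330),300,"carrier")
rects(c,.35,.48,.08,.22,.16,lambda b,g,r:(r>b+70)&(g>b+50),100,"lamp")
rects(c,.40,.52,-.06,.05,.1,lambda b,g,r:(r>g+60)&(r>b+60),50,"ball")
a=ortho(c,.37,.55,-.06,.22,.06,2700);b=ortho(c,.39,.56,.26,.46,.098,2700)
cv2.imwrite("pics/o1.png",a)
b2=ortho(c,.55,.72,-.25,-.05,.06,1900)
h=max(b.shape[0]*0+400,1);cv2.imwrite("pics/o2.png",np.hstack([cv2.resize(b,(400,340)),cv2.resize(b2,(400,340))]))
E
```

```text
tote ([0.6481, 0.1376], [180.0, 180.0], 79.8)
tray ([0.5022, -0.3704], [172.0, 183.0], 88.1)
rack ([0.4775, 0.3679], [135.0, 166.0], 83.8)
rack ([0.5359, 0.3452], [23.0, 28.0], 84.8)
rack ([0.5412, 0.3064], [26.0, 18.0], 61.4)
boardtop ([0.4805, 0.366], [159.0, 208.0], 90.0)
carrier ([0.628, -0.1379], [148.0, 162.0], 83.9)
lamp ([0.3973, 0.1551], [64.0, 27.0], 16.9)
lamp ([0.4293, 0.1453], [63.0, 16.0], 16.5)
ball ([0.4445, -0.0105], [23.0, 21.0], 90.0)
```

View pics/o1.png

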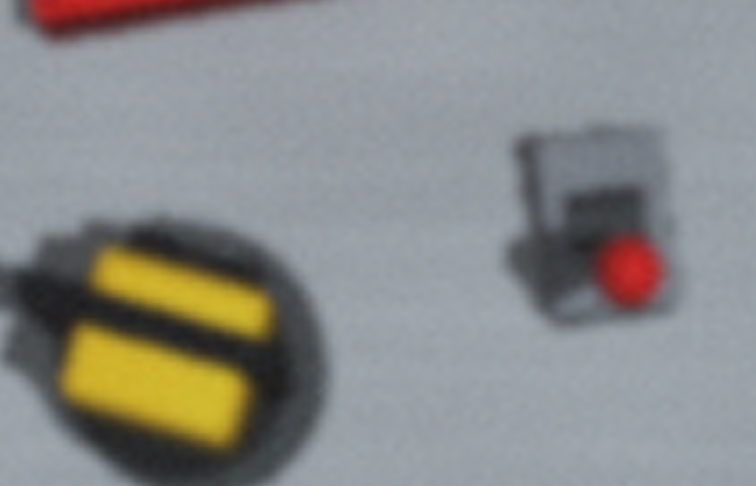

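View pics/o2.png

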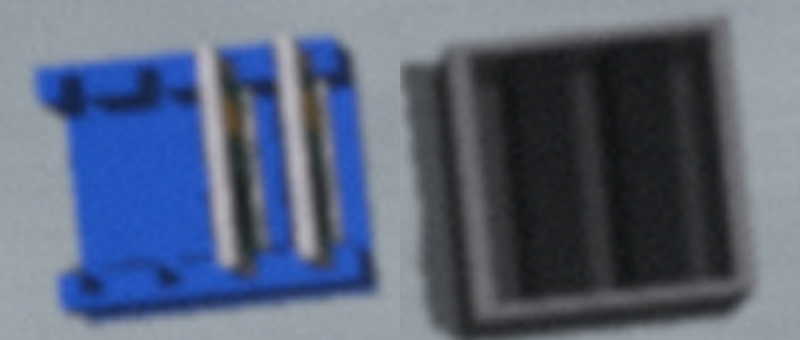

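In the ortho views (up = +x, left = +y), the handle bar runs (0,270)→(290,360), so the lamp yaw is about −17°. The switch yaw is about +5°, with the ball at px (630,270). Boards: the only things inside the blue rack are the two pale-framed boards at px (215,155) and (295,150). They fit the description, and the turquoise pair stands outside the rack. Rack and carrier yaw are about +6°. The first move goes to the switch.

>>> {"op": "apply_moves", "data": {
  "moves": [1,-1,0,0,0,0,0,1,-1,0,0,0,0,0,1,-1,0,0,0,0,0,1,-1,0,0,0,0,0,1,-1,0,0,0,0,0,1,-1,0,0,0,0,0,1,-1,0,0,0,0,0,1,-1,0,0,0,0,0],
  "force": 60
}}

```text
time: 2.32
ee_pos: [0.2707, -0.4379, 0.2315]
tcp_rot: [[0.972, 0.234, 0.0], [0.234, -0.972, -0.001], [0.0, 0.001, -1.0]]
force: [-0.2, -0.3, -0.4]
opening: -0.0002
grasp_force: 0.0
```

>>> {"op": "apply_moves", "data": {
  "moves": [0.7,-1,0,0,0,0,0,0.7,-1,0,0,0,0,0,0.7,-1,0,0,0,0,0,0.7,-1,0,0,0,0,0,0.7,-1,0,0,0,0,0,0.7,-1,0,0,0,0,0,0.7,-1,0,0,0,0,0,0.7,-1,0,0,0,0,0]
}}

```text
time: 2.98
ee_pos: [0.3419, -0.2563, 0.2316]
tcp_rot: [[0.972, 0.233, 0.001], [0.233, -0.972, -0.001], [0.0, 0.001, -1.0]]
force: [0.9, 0.2, 0.1]
opening: 0.0001
grasp_force: 0.0
```

>>> {"op": "apply_moves", "data": {
  "moves": [0.6,-1,0,0,0,0,0,0.6,-1,0,0,0,0,0,0.6,-1,0,0,0,0,0,0.6,-1,0,0,0,0,0,0.6,-1,0,0,0,0,0,0.6,-1,0,0,0,0,0,0.6,-1,0,0,0,0,0,0.6,-1,0,0,0,0,0]
}}

```text
time: 3.65
ee_pos: [0.3978, -0.0782, 0.2316]
tcp_rot: [[0.972, 0.234, 0.001], [0.234, -0.972, -0.001], [0.001, 0.001, -1.0]]
force: [0.2, 0.4, -0.1]
opening: -0.0002
grasp_force: 0.0
```

>>> {"op": "apply_moves", "data": {
  "moves": [0,-0.8,0,0,0,0,0,0,-0.8,0,0,0,0,0,0,-0.8,0,0,0,0,0,0,-0.8,0,0,0,0,0,0,0,0,0,0,-0.07,0,0,0,0,0,0,-0.07,0,0,0,0,0,0,-0.07,0,0,0,0,0,0,-0.07,0]
}}

```text
time: 4.32
ee_pos: [0.3826, -0.017, 0.2315]
tcp_rot: [[0.777, 0.63, 0.001], [0.63, -0.777, -0.0], [0.0, 0.001, -1.0]]
force: [0.8, -0.6, 0.4]
opening: 0.0
grasp_force: 0.0
```

>>> {"op": "apply_moves", "data": {
  "moves": [0,0,0,0,0,-0.07,0,0,0,0,0,0,-0.07,0,0,0,0,0,0,-0.07,0,0,0,0,0,0,-0.07,0,0,0,0,0,0,-0.07,0,0,0,0,0,0,-0.07,0,0,0,0,0,0,-0.07,0,0,0,0,0,0,0,0]
}}

```text
time: 4.98
ee_pos: [0.3826, -0.0171, 0.2315]
tcp_rot: [[0.123, 0.992, 0.001], [0.992, -0.123, -0.0], [-0.0, 0.001, -1.0]]
force: [0.5, -0.4, 0.6]
opening: 0.0
grasp_force: 0.0
```

```bash
cat >> h.py <<'E'
def go(*tgt):
    s=arm.get_state();d=np.array(s["tcp_rot"]).T@(np.array(tgt)-np.array(s["ee_pos"]))
    print("units to",tgt,np.round(d/.02,2))
def th():
    R=np.array(arm.get_state()["tcp_rot"]);print("theta",round(np.degrees(np.arctan2(R[1,0],R[0,0])),2))
E
python3 -c "
from h import *
st();th();go(.395,-.012,.2);go(.395,-.012,.086)"
```

```text
4.98 [ 0.3826 -0.0171  0.2315] 
 [[0.123, 0.992, 0.001], [0.992, -0.123, -0.0], [-0.0, 0.001, -1.0]] [ 0.5 -0.4  0.6] 0.0 0.0 [ 0.46 -0.13 -0.48  2.17 -0.07  1.09 -0.11]
theta 82.92
units to (0.395, -0.012, 0.2) [0.33 0.58 1.58]
units to (0.395, -0.012, 0.086) [0.33 0.58 7.28]
```

>>> {"op": "apply_moves", "data": {
  "moves": [0,0,0.9,0,0,0,0,0,0,0.9,0,0,0,0,0,0,0.9,0,0,0,0,0,0,0.9,0,0,0,0,0,0,0.9,0,0,0,0,0,0,0.9,0,0,0,0,0,0,0.9,0,0,0,0,0,0,0.9,0,0,0,0]
}}

```text
time: 5.65
ee_pos: [0.383, -0.0171, 0.0868]
tcp_rot: [[0.128, 0.992, 0.001], [0.992, -0.128, -0.0], [0.0, 0.001, -1.0]]
force: [0.6, -0.1, -0.4]
opening: 0.0
grasp_force: 0.0
```

>>> {"op": "apply_moves", "data": {
  "moves": [0.1,0.4,0,0,0,0,0,0.1,0.4,0,0,0,0,0,0.1,0.4,0,0,0,0,0,0.1,0.4,0,0,0,0,0,0.1,0.4,0,0,0,0,0,0.1,0.4,0,0,0,0,0,0.1,0.4,0,0,0,0,0,0.1,0.3,0,0,0,0,0]
}}

```text
time: 6.32
ee_pos: [0.4476, -0.0089, 0.0877]
tcp_rot: [[0.125, 0.992, 0.001], [0.992, -0.125, -0.0], [0.0, 0.001, -1.0]]
force: [-0.3, 0.7, 0.1]
opening: 0.0001
grasp_force: 0.4
```

>>> {"op": "apply_moves", "data": {
  "moves": [0.1,0.3,0,0,0,0,0,0.1,0.3,0,0,0,0,0,0.1,0.3,0,0,0,0,0,0.1,0.3,0,0,0,0,0,0.1,0.2,0,0,0,0,0,0.1,0.2,0,0,0,0,0]
}}

```text
time: 6.82
ee_pos: [0.4797, -0.0009, 0.0871]
tcp_rot: [[0.125, 0.992, -0.0], [0.992, -0.125, 0.0], [0.0, -0.0, -1.0]]
force: [-0.7, 0.3, 0.4]
opening: -0.0
grasp_force: 0.3
```

```bash
python3 -c "
from h import *
st()
for n in ('top','side'):
    c=arm.capture(n);show(c,['switch_tip','switch_base'])
save(c,'sw.png',(220,140,380,260),4)"
```

```text
6.82 [ 0.4797 -0.0009  0.0871] 
 [[0.125, 0.992, -0.0], [0.992, -0.125, 0.0], [0.0, -0.0, -1.0]] [-0.7  0.3  0.4] -0.0 0.3 [ 0.35  0.3  -0.48  2.09  0.19  0.79 -0.37]
switch_tip 0.3 [0.489 0.317 0.012] [184.2 212.8] {}
switch_tip 0.23 [ 0.639 -0.153  0.   ] [351.3 161.1] {}
switch_base 0.67 [0.488 0.313 0.014] [185.4 212.9] {}
switch_base 0.62 [ 0.473 -0.007  0.002] [301.  218.5] {}
switch_base 0.5 [ 0.707 -0.359 -0.002] [421.5 138.3] {}
switch_tip 0.58 [0.412 0.149 0.059] [282.6 236.3] {}
switch_tip 0.52 [ 0.639 -0.154  0.003] [273.9 193.2] {}
switch_tip 0.48 [ 0.541 -0.335 -0.001] [321.4 182.4] {}
switch_tip 0.43 [ 0.502 -0.002  0.095] [283.8 195.5] {}
switch_tip 0.32 [ 0.415 -0.143  0.004] [328.6 210.2] {}
switch_base 0.45 [ 0.468 -0.006 -0.001] [293.7 225. ] {}
```

View pics/sw.png

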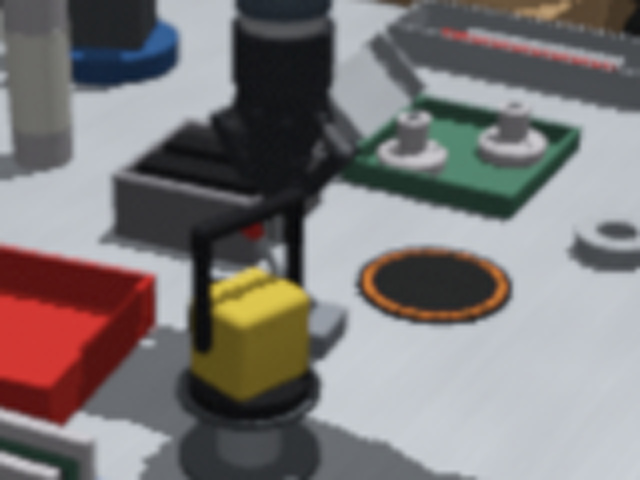

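The ball (red, px (255,228)) has swung toward +x, behind the handle, with its tip at about x = 0.502. A little more travel will reach the stop.

>>> {"op": "apply_moves", "data": {
  "moves": [0.02,0.12,0,0,0,0,0,0.02,0.12,0,0,0,0,0,0,0,0,0,0,0,0]
}}

```text
time: 7.37
ee_pos: [0.4844, -0.0009, 0.0873]
tcp_rot: [[0.125, 0.992, -0.0], [0.992, -0.125, 0.0], [0.0, -0.0, -1.0]]
force: [-0.6, -0.1, -0.1]
opening: -0.0002
grasp_force: 0.1
```

>>> {"op": "apply_moves", "data": {
  "moves": [0.02,0.12,0,0,0,0,0,0,0,0,0,0,0,0]
}}

```text
time: 7.53
ee_pos: [0.4847, -0.0009, 0.087]
tcp_rot: [[0.125, 0.992, -0.005], [0.992, -0.125, -0.001], [-0.001, -0.005, -1.0]]
force: [-3.5, -0.3, 5.1]
opening: -0.0005
grasp_force: 3.1
```

>>> {"op": "apply_moves", "data": {
  "moves": [0,0.1,0,0,0,0,0,0,0,0,0,0,0,0]
}}

```text
time: 7.7
ee_pos: [0.4849, -0.001, 0.0869]
tcp_rot: [[0.125, 0.992, -0.009], [0.992, -0.125, -0.001], [-0.002, -0.009, -1.0]]
force: [-7.9, 0.2, 8.2]
opening: -0.0004
grasp_force: 5.5
```

The switch is at its stop, since the force rose without further motion. Back off, rise and turn toward the lamp handle.

>>> {"op": "apply_moves", "data": {
  "moves": [0,-0.8,0,0,0,0,0,0,-0.8,0,0,0,0,0,0,0,-1,0,0,0,40,0,0,-1,0,0,0,60,0,0,-1,0,0,0,60,0,0,-1,0,0,0,60,0,0,-1,0,0,0.05,60,0,0,-1,0,0,0.06,60]
}}

```text
time: 8.37
ee_pos: [0.4573, 0.003, 0.2086]
tcp_rot: [[0.297, 0.955, 0.002], [0.955, -0.297, -0.0], [0.0, 0.002, -1.0]]
force: [0.4, -0.3, 0.4]
opening: 0.06
grasp_force: 0.0
```

>>> {"op": "apply_moves", "data": {
  "moves": [0,0,-1,0,0,0,60,0,0,-1,0,0,0,60,0,0,-1,0,0,0,60,0,0,0,0,0,0,60]
}}

```text
time: 8.7
ee_pos: [0.4604, 0.0033, 0.272]
tcp_rot: [[0.294, 0.956, 0.01], [0.956, -0.294, -0.001], [0.002, 0.01, -1.0]]
force: [1.1, 0.0, 1.5]
opening: 0.0603
grasp_force: 0.0
```

```bash
python3 -c "
from h import *
st();th();go(.4145,.15,.26)
for n in ('top','side'):
    c=arm.capture(n);show(c,['switch_tip','lamp'])"
```

```text
8.7 [0.4604 0.0033 0.272 ] 
 [[0.294, 0.956, 0.01], [0.956, -0.294, -0.001], [0.002, 0.01, -1.0]] [1.1 0.  1.5] 0.0603 0.0 [ 0.41 -0.   -0.51  1.97  0.    1.16 -0.39]
theta 72.92
units to (0.4145, 0.15, 0.26) [ 6.34 -4.36  0.57]
lamp 0.73 [0.416 0.152 0.058] [242.2 237.1] {}
switch_tip 0.58 [ 0.508 -0.002  0.097] [282.3 194.5] {}
lamp 0.81 [0.415 0.15  0.056] [281.7 237. ] {}
```

>>> {"op": "apply_moves", "data": {
  "moves": [0.9,-0.6,0,0,0,0,60,0.9,-0.6,0,0,0,0,60,0.9,-0.6,0,0,0,0,60,0.9,-0.6,0,0,0,0,60,0.9,-0.6,0,0,0,0,60,0.9,-0.6,0,0,0,0,60,0.9,-0.7,0,0,0,0,60,0,0,0,0,0,0,60]
}}

```text
time: 9.67
ee_pos: [0.4092, 0.1535, 0.2665]
tcp_rot: [[0.286, 0.958, -0.002], [0.958, -0.286, 0.002], [0.001, -0.002, -1.0]]
force: [-0.4, 1.1, 0.2]
opening: 0.0603
grasp_force: 0.0
```

```bash
python3 -c "
from h import *
st();th();go(.4145,.15,.171)"
```

```text
9.67 [0.4092 0.1535 0.2665] 
 [[0.286, 0.958, -0.002], [0.958, -0.286, 0.002], [0.001, -0.002, -1.0]] [-0.4  1.1  0.2] 0.0603 0.0 [ 0.26 -0.04 -0.68  2.01 -0.03  1.16 -0.7 ]
theta 73.37
units to (0.4145, 0.15, 0.171) [-0.1   0.32  4.78]
```

>>> {"op": "apply_moves", "data": {
  "moves": [-0.1,0.3,0.8,0,0,0,60,0,0,0.8,0,0,0,60,0,0,0.8,0,0,0,60,0,0,0.8,0,0,0,60,0,0,0.8,0,0,0,60,0,0,0.8,0,0,0,60,0,0,0,0,0,0,60],
  "force": 70
}}

```text
time: 10.25
ee_pos: [0.4137, 0.1432, 0.1674]
tcp_rot: [[0.294, 0.956, -0.008], [0.956, -0.294, -0.002], [-0.004, -0.007, -1.0]]
force: [0.0, -0.2, -0.3]
opening: 0.0602
grasp_force: 0.0
```

>>> {"op": "apply_moves", "data": {
  "moves": [0,0,0,0,0,0,40,0,0,0,0,0,0,30,0,0,0,0,0,0,20,0,0,0,0,0,0,5,0,0,0,0,0,0,5,0,0,0,0,0,0,5]
}}

```text
time: 10.75
ee_pos: [0.417, 0.1456, 0.1724]
tcp_rot: [[0.293, 0.956, 0.001], [0.956, -0.293, 0.0], [0.0, 0.001, -1.0]]
force: [-4.0, 1.5, 6.5]
opening: 0.0118
grasp_force: 68.3
```

```bash
python3 -c "
from h import *
st();th()
c=arm.capture('side');save(c,'lg.png',(220,150,340,270),4);show(c,['lamp','switch_tip'])"
```

```text
10.75 [0.417  0.1456 0.1724] 
 [[0.293, 0.956, 0.001], [0.956, -0.293, 0.0], [0.0, 0.001, -1.0]] [-4.   1.5  6.5] 0.0118 68.3 [ 0.24  0.1  -0.69  2.11  0.08  0.96 -0.79]
theta 72.94
lamp 0.81 [0.414 0.15  0.06 ] [281.9 235.9] {}
switch_tip 0.5 [ 0.509 -0.002  0.095] [282.  195.1] {}
```

View pics/lg.png

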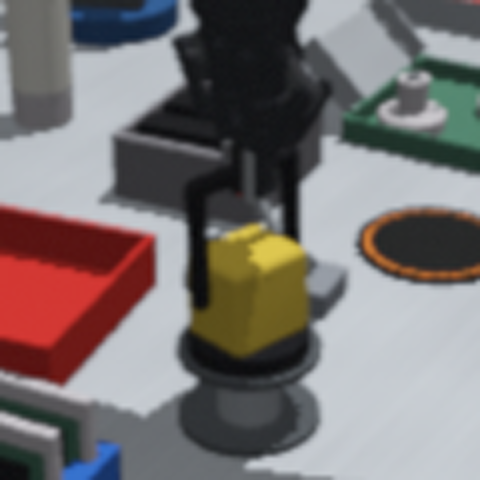

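The handle is gripped between the posts (px (245,180)) and the lamp sits upright on the stand. Lift it and carry it to the mat.

>>> {"op": "apply_moves", "data": {
  "moves": [0,0,-0.2,0,0,0,0,0,0,-0.4,0,0,0,0,0,0,-0.6,0,0,0,0,0,0,-0.8,0,0,0,0,0,0,-0.8,0,0,0,0,0,0,-0.8,0,0,0,0,0,0,-0.4,0,0,0,0,0,0,0,0,0,0,0],
  "force": 90
}}

```text
time: 11.57
ee_pos: [0.4181, 0.1451, 0.253]
tcp_rot: [[0.294, 0.956, 0.004], [0.956, -0.294, 0.0], [0.002, 0.004, -1.0]]
force: [1.3, 0.2, -5.8]
opening: 0.0116
grasp_force: 87.9
```

>>> {"op": "apply_moves", "data": {
  "moves": [-0.3,0.1,0,0,0,0,0,-0.7,0.2,0,0,0,0,0,-0.8,0.3,0,0,0,0,0,-0.8,0.3,0,0,0,0,0,-0.8,0.3,0,0,0,0,0,-0.8,0.2,0,0,0,0,0,-0.8,0.3,0,0,0,0,0,-0.8,0.2,0,0,0,0,0]
}}

```text
time: 12.23
ee_pos: [0.4177, 0.0212, 0.2494]
tcp_rot: [[0.294, 0.956, -0.003], [0.956, -0.294, -0.0], [-0.001, -0.003, -1.0]]
force: [-0.1, -0.6, -5.7]
opening: 0.0114
grasp_force: 87.9
```

>>> {"op": "apply_moves", "data": {
  "moves": [-0.8,0.3,0,0,0,0,0,-0.8,0.2,0,0,0,0,0,-0.8,0.3,0,0,0,0,0,-0.8,0.3,0,0,0,0,0,-0.8,0.2,0,0,0,0,0,-0.8,0.3,0,0,0,0,0,-0.8,0.3,0,0,0,0,0,-0.8,0.2,0,0,0,0,0]
}}

```text
time: 12.9
ee_pos: [0.4202, -0.113, 0.2493]
tcp_rot: [[0.294, 0.956, -0.003], [0.956, -0.294, 0.001], [-0.0, -0.003, -1.0]]
force: [0.7, 1.0, -6.0]
opening: 0.0112
grasp_force: 87.9
```

>>> {"op": "apply_moves", "data": {
  "moves": [-0.8,0.3,0,0,0,0,0,-0.8,0.3,0,0,0,0,0,-0.2,0.1,0,0,0,0,0,0,0,0,0,0,0,0,0,0,0,0,0,0,0,0,0,0,0,0,0,0]
}}

```text
time: 13.4
ee_pos: [0.424, -0.1487, 0.2506]
tcp_rot: [[0.292, 0.956, -0.001], [0.956, -0.292, 0.001], [0.001, -0.002, -1.0]]
force: [-0.6, 1.2, -5.7]
opening: 0.0112
grasp_force: 87.8
```

```bash
python3 -c "
from h import *
st();th();go(.422,-.148,.2)
for n in ('top','side'):
    c=arm.capture(n);show(c,['lamp','mat','switch_tip'])"
```

```text
13.4 [ 0.424  -0.1487  0.2506] 
 [[0.292, 0.956, -0.001], [0.956, -0.292, 0.001], [0.001, -0.002, -1.0]] [-0.6  1.2 -5.7] 0.0112 87.8 [ 0.57 -0.01 -0.32  2.02 -0.    1.13 -0.05]
theta 73.01
units to (0.422, -0.148, 0.2) [-0.   -0.1   2.53]
lamp 0.78 [ 0.427 -0.138  0.14 ] [357.2 229. ] {}
lamp 0.63 [ 0.418 -0.139  0.001] [348.8 238.2] {}
switch_tip 0.27 [0.481 0.352 0.007] [171.7 215.9] {}
lamp 0.64 [ 0.422 -0.148  0.139] [329.6 171.6] {}
switch_tip 0.43 [ 0.507 -0.005  0.096] [283.  194.4] {}
```

>>> {"op": "apply_moves", "data": {
  "moves": [0,0,0.4,0,0,0,0,0,0,0.8,0,0,0,0,0,0,0.9,0,0,0,0,0,0,0.9,0,0,0,0,0,0,0.9,0,0,0,0,0,0,0.9,0,0,0,0,0,0,0.8,0,0,0,0,0,0,0.5,0,0,0,0]
}}

```text
time: 14.47
ee_pos: [0.423, -0.1499, 0.1271]
tcp_rot: [[0.294, 0.956, -0.003], [0.956, -0.294, 0.001], [0.0, -0.003, -1.0]]
force: [-1.0, 0.8, -5.5]
opening: 0.0112
grasp_force: 87.8
```

>>> {"op": "apply_moves", "data": {
  "moves": [0,0,0.1,0,0,0,0,0,0,0.1,0,0,0,0,0,0,0.05,0,0,0,0,0,0,0,0,0,0,0,0,0,0,0,0,0,0]
}}

```text
time: 14.88
ee_pos: [0.4254, -0.1506, 0.1253]
tcp_rot: [[0.294, 0.956, 0.002], [0.956, -0.294, -0.001], [-0.0, 0.002, -1.0]]
force: [0.3, -0.2, -5.7]
opening: 0.0112
grasp_force: 88.0
```

>>> {"op": "apply_moves", "data": {
  "moves": [0,0,0.05,0,0,0,0,0,0,0.05,0,0,0,0,0,0,0.05,0,0,0,0,0,0,0,0,0,0,0]
}}

```text
time: 15.22
ee_pos: [0.4243, -0.1503, 0.1212]
tcp_rot: [[0.294, 0.956, -0.0], [0.956, -0.294, 0.0], [-0.0, -0.0, -1.0]]
force: [-0.5, 0.1, -5.8]
opening: 0.0113
grasp_force: 88.0
```

>>> {"op": "apply_moves", "data": {
  "moves": [0,0,0.06,0,0,0,0,0,0,0.06,0,0,0,0,0,0,0.06,0,0,0,0,0,0,0,0,0,0,0]
}}

```text
time: 15.55
ee_pos: [0.4241, -0.1502, 0.1173]
tcp_rot: [[0.294, 0.956, -0.001], [0.956, -0.294, 0.0], [0.0, -0.001, -1.0]]
force: [-0.4, -0.0, -5.9]
opening: 0.0114
grasp_force: 88.0
```

>>> {"op": "apply_moves", "data": {
  "moves": [0,0,0.05,0,0,0,0,0,0,0.05,0,0,0,0,0,0,0,0,0,0,0]
}}

```text
time: 15.8
ee_pos: [0.4247, -0.1504, 0.1164]
tcp_rot: [[0.294, 0.956, 0.0], [0.956, -0.294, -0.0], [-0.0, 0.0, -1.0]]
force: [-2.0, 0.3, 0.5]
opening: 0.0112
grasp_force: 88.8
```

The lamp is down on the mat: its weight has left the wrist. Release and rise.

>>> {"op": "apply_moves", "data": {
  "moves": [0,0,0,0,0,0,20,0,0,0,0,0,0,40,0,0,0,0,0,0,60,0,0,0,0,0,0,60,0,0,0,0,0,0,60]
}}

```text
time: 16.22
ee_pos: [0.4253, -0.1504, 0.1162]
tcp_rot: [[0.294, 0.956, 0.002], [0.956, -0.294, -0.0], [0.0, 0.002, -1.0]]
force: [-1.1, 0.6, 0.8]
opening: 0.06
grasp_force: 0.0
```

>>> {"op": "apply_moves", "data": {
  "moves": [0,0,-0.5,0,0,0,60,0,0,-1,0,0,0,60,0,0,-1,0,0,0,60,0,0,-1,0,0,0,60,0,0,-1,0,0,0,60,0,0,-1,0,0,0,60,0,0,-1,0,0,0,60,0,0,0,0,0,0,60]
}}

```text
time: 16.88
ee_pos: [0.4278, -0.1511, 0.251]
tcp_rot: [[0.294, 0.956, 0.009], [0.956, -0.294, -0.003], [-0.001, 0.01, -1.0]]
force: [0.5, -0.1, 0.4]
opening: 0.0599
grasp_force: 0.0
```

```bash
python3 -c "
from h import *
st();th()
for n in ('top','side'):
    c=arm.capture(n);show(c,['lamp','switch_tip','board1','casting1','rack'])
"
```

```text
16.88 [ 0.4278 -0.1511  0.251 ] 
 [[0.294, 0.956, 0.009], [0.956, -0.294, -0.003], [-0.001, 0.01, -1.0]] [ 0.5 -0.1  0.4] 0.0599 0.0 [ 0.57 -0.   -0.32  2.02 -0.    1.12 -0.05]
theta 72.92
lamp 0.76 [ 0.427 -0.141  0.003] [349.4 235. ] {}
lamp 0.54 [ 0.421 -0.14   0.001] [349.2 237.3] {}
switch_tip 0.58 [ 0.508 -0.005  0.097] [302.  199.9] {}
switch_tip 0.35 [ 0.428 -0.144  0.003] [350.6 234.5] {}
board1 0.7 [0.488 0.313 0.012] [185.4 213. ] {}
board1 0.65 [ 0.41   0.554 -0.001] [ 99.4 241.8] {}
board1 0.6 [0.478 0.35  0.006] [172.5 217.1] {}
board1 0.55 [ 0.296  0.437 -0.002] [139.6 283.3] {}
casting1 0.7 [ 0.5   -0.423  0.004] [448.6 208.7] {}
rack 0.77 [ 0.48   0.372 -0.003] [165.4 216.9] {}
lamp 0.62 [ 0.424 -0.145  0.003] [326.7 209.4] {}
lamp 0.62 [ 0.511 -0.002  0.093] [281.4 195.6] {}
switch_tip 0.6 [ 0.509 -0.     0.092] [281.5 196. ] {}
board1 0.89 [0.299 0.434 0.004] [257.  332.6] {}
board1 0.81 [0.481 0.346 0.008] [217.8 280.9] {}
board1 0.67 [0.485 0.308 0.01 ] [226.2 272.1] {}
board1 0.64 [ 0.41   0.545 -0.002] [183.6 346.1] {}
casting1 0.56 [ 0.494 -0.432  0.006] [343.5 174.8] {}
casting1 0.4 [ 0.538 -0.337  0.003] [322.4 181.6] {}
rack 0.69 [ 0.475  0.369 -0.001] [214.2 289.7] {}
```

The lamp stands on the mat at (0.425, −0.143), within 6 mm of centre, and the switch tip is still off. Casting1 was knocked to (0.497, −0.428). Next, turn and move above the right-hand board.

>>> {"op": "apply_moves", "data": {
  "moves": [0,0,0,0,0,0.07,28,0,0,0,0,0,0.07,28,0,0,0,0,0,0.07,28,0,0,0,0,0,0.07,28,0,0,0,0,0,0.07,28,0,0,0,0,0,0.07,28,0,0,0,0,0,0.07,28,0,0,0,0,0,0.07,28]
}}

```text
time: 18.15
ee_pos: [0.4244, -0.1502, 0.2455]
tcp_rot: [[0.926, 0.378, -0.0], [0.378, -0.926, 0.0], [-0.0, -0.0, -1.0]]
force: [0.5, -0.4, 0.0]
opening: 0.0278
grasp_force: 0.0
```

>>> {"op": "apply_moves", "data": {
  "moves": [0,0,0,0,0,0.07,28,0,0,0,0,0,0.07,28,0.2,-1,0,0,0,0.043,28,0.2,-1,0,0,0,0,28,0.2,-1,0,0,0,0,28,0.2,-1,0,0,0,0,28,0.2,-1,0,0,0,0,28,0.2,-1,0,0,0,0,28]
}}

```text
time: 18.82
ee_pos: [0.4343, -0.0273, 0.2457]
tcp_rot: [[0.994, 0.105, 0.0], [0.105, -0.994, -0.0], [0.0, 0.0, -1.0]]
force: [0.3, -0.7, 0.9]
opening: 0.0282
grasp_force: 0.0
```

>>> {"op": "apply_moves", "data": {
  "moves": [0.2,-1,0,0,0,0,28,0.2,-1,0,0,0,0,28,0.2,-1,0,0,0,0,28,0.2,-1,0,0,0,0,28,0.2,-1,0,0,0,0,28,0.2,-1,0,0,0,0,28,0.2,-1,0,0,0,0,28,0.2,-1,0,0,0,0,28]
}}

```text
time: 19.48
ee_pos: [0.4492, 0.1351, 0.2457]
tcp_rot: [[0.994, 0.105, 0.0], [0.105, -0.994, -0.0], [0.0, 0.0, -1.0]]
force: [0.7, 0.5, 0.1]
opening: 0.028
grasp_force: 0.0
```

>>> {"op": "apply_moves", "data": {
  "moves": [0.2,-1,0,0,0,0,28,0.2,-1,0,0,0,0,28,0.3,-1,0,0,0,0,28,0.3,-1,0,0,0,0,28,0.3,-1,0,0,0,0,28,0.2,-0.8,0,0,0,0,28,0.2,-0.4,0,0,0,0,28,0,0,0,0,0,0,28]
}}

```text
time: 20.15
ee_pos: [0.4699, 0.2634, 0.2457]
tcp_rot: [[0.994, 0.109, -0.0], [0.109, -0.994, 0.002], [0.0, -0.002, -1.0]]
force: [0.2, 0.1, -0.0]
opening: 0.0278
grasp_force: 0.0
```

```bash
python3 -c "
from h import *
st();th();go(.486,.3105,.14);go(.486,.3105,.074)
c=arm.capture('side');save(c,'b1.png',(150,170,310,330),4);show(c,['board1'])
print(px([.486,.3105,.098],c),px([.48,.3485,.098],c))
"
```

```text
20.15 [0.4699 0.2634 0.2457] 
 [[0.994, 0.109, -0.0], [0.109, -0.994, 0.002], [0.0, -0.002, -1.0]] [ 0.2  0.1 -0. ] 0.0278 0.0 [ 0.06  0.23 -0.72  1.82  0.17  1.15 -2.18]
theta 6.23
units to (0.486, 0.3105, 0.14) [ 1.05 -2.24  5.29]
units to (0.486, 0.3105, 0.074) [ 1.05 -2.23  8.59]
board1 0.78 [0.479 0.35  0.008] [217.5 282. ] {}
board1 0.73 [0.488 0.311 0.01 ] [224.7 272.4] {}
board1 0.57 [0.41  0.549 0.   ] [182.3 346.7] {}
board1 0.56 [0.298 0.431 0.001] [258.3 332.9] {}
[222.8 243.9] [214.7 252. ]
```

View pics/b1.png

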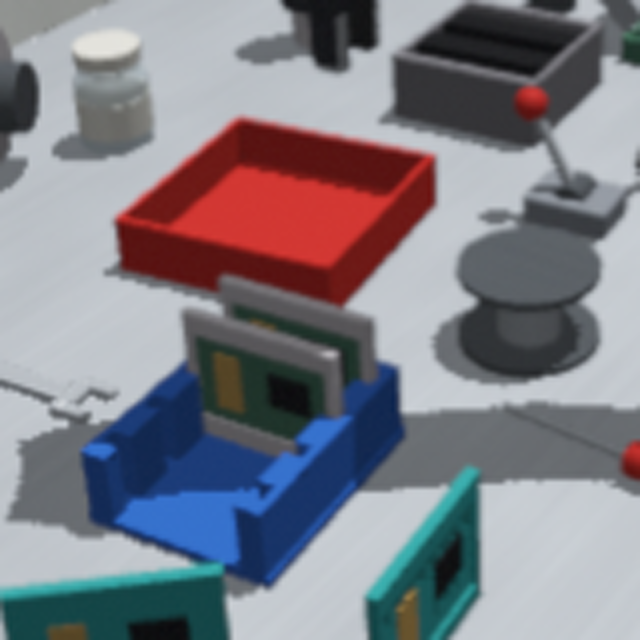

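The crop confirms two grey-framed green boards in the rack, with top edges centred at crop px (296,300) and (262,333). That matches the predicted (291,296) and (259,328). The turquoise pair is outside. Go over the right-hand board and descend.

>>> {"op": "apply_moves", "data": {
  "moves": [0.25,-0.55,0,0,0,0,28,0.25,-0.55,0,0,0,0,28,0.25,-0.55,0,0,0,0,28,0.3,-0.6,0,0,0,0,28,0,0,0.8,0,0,0,28,0,0,0.8,0,0,0,28,0,0,0.8,0,0,0,28,0,0,0.8,0,0,0,28]
}}

```text
time: 20.92
ee_pos: [0.4864, 0.3097, 0.1811]
tcp_rot: [[0.994, 0.106, 0.0], [0.106, -0.994, 0.001], [0.0, -0.001, -1.0]]
force: [-0.0, -0.9, -0.8]
opening: 0.0283
grasp_force: 0.0
```

>>> {"op": "apply_moves", "data": {
  "moves": [0,0,0.8,0,0,0,28,0,0,0.8,0,0,0,28,0,0,0,0,0,0,28,0,0,0,0,0,0,28]
}}

```text
time: 21.25
ee_pos: [0.4856, 0.3087, 0.1488]
tcp_rot: [[0.994, 0.106, -0.002], [0.106, -0.994, -0.0], [-0.002, 0.0, -1.0]]
force: [-0.2, 0.2, 0.5]
opening: 0.0283
grasp_force: 0.0
```

```bash
python3 -c "
from h import *
st();th();go(.486,.3105,.074)
"
```

```text
21.25 [0.4856 0.3087 0.1488] 
 [[0.994, 0.106, -0.002], [0.106, -0.994, -0.0], [-0.002, 0.0, -1.0]] [-0.2  0.2  0.5] 0.0283 0.0 [-0.07  0.42 -0.69  1.82  0.31  1.01 -2.35]
theta 6.09
units to (0.486, 0.3105, 0.074) [ 0.04 -0.09  3.74]
```

>>> {"op": "apply_moves", "data": {
  "moves": [0,-0.1,0.6,0,0,0,28,0,0,0.6,0,0,0,28,0,0,0.6,0,0,0,28,0,0,0.6,0,0,0,28,0,0,0.6,0,0,0,28,0,0,0.5,0,0,0,28,0,0,0.2,0,0,0,28,0,0,0,0,0,0,28],
  "force": 40
}}

```text
time: 21.92
ee_pos: [0.4849, 0.3092, 0.0739]
tcp_rot: [[0.994, 0.105, -0.003], [0.105, -0.994, -0.002], [-0.003, 0.001, -1.0]]
force: [0.5, -0.0, -0.3]
opening: 0.0277
grasp_force: 0.0
```

>>> {"op": "apply_moves", "data": {
  "moves": [0,0,0,0,0,0,18,0,0,0,0,0,0,12,0,0,0,0,0,0,3,0,0,0,0,0,0,3,0,0,0,0,0,0,3]
}}

```text
time: 22.33
ee_pos: [0.4866, 0.3105, 0.0765]
tcp_rot: [[0.994, 0.105, 0.002], [0.105, -0.994, 0.001], [0.002, -0.001, -1.0]]
force: [0.4, 1.1, 2.2]
opening: 0.0071
grasp_force: 42.8
```

>>> {"op": "apply_moves", "data": {
  "moves": [0,0,0,0,0,0,3,0,0,-0.3,0,0,0,3,0,0,-0.5,0,0,0,3,0,0,-0.6,0,0,0,3,0,0,-0.6,0,0,0,3,0,0,-0.6,0,0,0,3,0,0,-0.6,0,0,0,3,0,0,-0.6,0,0,0,3],
  "force": 70
}}

```text
time: 23.0
ee_pos: [0.486, 0.3102, 0.1534]
tcp_rot: [[0.994, 0.105, 0.001], [0.105, -0.994, 0.0], [0.001, -0.0, -1.0]]
force: [0.0, -0.2, -1.8]
opening: 0.0065
grasp_force: 69.6
```

>>> {"op": "apply_moves", "data": {
  "moves": [0,0,-0.8,0,0,0,3,0,0,-0.8,0,0,0,3,0,0,-0.8,0,0,0,3,0,0,-0.8,0,0,0,3,0,0,-0.8,0,0,0,3,0,0,-0.5,0,0,0,3,0,0,-0.2,0,0,0,3,0,0,0,0,0,0,3]
}}

```text
time: 23.67
ee_pos: [0.4865, 0.3105, 0.2472]
tcp_rot: [[0.994, 0.105, 0.002], [0.105, -0.994, 0.001], [0.002, -0.001, -1.0]]
force: [0.3, -0.1, -1.0]
opening: 0.0062
grasp_force: 69.6
```

```bash
python3 -c "
from h import *
st();th()
y=np.radians(5.9);cx=np.array([.636,-.153])
for k in(-.05,0,.05):
    p=cx+k*np.array([-np.sin(y),np.cos(y)]);print(p.round(4));go(p[0],p[1],.25)
for n in('side','top'):
    c=arm.capture(n);show(c,['board1','carrier'])
"
```

```text
23.67 [0.4865 0.3105 0.2472] 
 [[0.994, 0.105, 0.002], [0.105, -0.994, 0.001], [0.002, -0.001, -1.0]] [ 0.3 -0.1 -1. ] 0.0062 69.6 [-0.03  0.31 -0.73  1.73  0.22  1.18 -2.28]
theta 6.04
[ 0.6411 -0.2027]
units to (np.float64(0.6411396268393623), np.float64(-0.2027351408558587), 0.25) [ 4.99 26.33 -0.15]
[ 0.636 -0.153]
units to (np.float64(0.636), np.float64(-0.153), 0.25) [ 5.   23.83 -0.15]
[ 0.6309 -0.1033]
units to (np.float64(0.6308603731606377), np.float64(-0.10326485914414128), 0.25) [ 5.   21.33 -0.15]
board1 0.9 [0.481 0.347 0.008] [217.5 281.3] {}
board1 0.8 [0.486 0.309 0.18 ] [220.9 215. ] {}
board1 0.73 [0.299 0.432 0.004] [257.6 332.4] {}
board1 0.57 [ 0.412  0.545 -0.006] [183.3 347.1] {}
carrier 0.69 [ 0.633 -0.148  0.003] [274.3 194.3] {}
board1 0.81 [0.411 0.552 0.002] [ 99.8 241.3] {}
board1 0.78 [ 0.299  0.436 -0.001] [139.8 282.1] {}
board1 0.53 [ 0.536 -0.336  0.004] [417.4 196.1] {}
carrier 0.66 [ 0.636 -0.153 -0.001] [351.4 162.2] {}
```

Board held upright at (0.486, 0.309), with its bottom at about 0.18. Carry it to the −y compartment.

>>> {"op": "apply_moves", "data": {
  "moves": [0.2,0.3,0,0,0,0,3,0.2,0.6,0,0,0,0,3,0.2,0.9,0,0,0,0,3,0.2,0.9,0,0,0,0,3,0.2,0.9,0,0,0,0,3,0.2,0.9,0,0,0,0,3,0.2,0.9,0,0,0,0,3,0.2,0.9,0,0,0,0,3]
}}

```text
time: 24.63
ee_pos: [0.5319, 0.1853, 0.2455]
tcp_rot: [[0.995, 0.103, -0.0], [0.103, -0.995, -0.001], [-0.0, 0.001, -1.0]]
force: [-0.2, -0.3, -1.5]
opening: 0.0063
grasp_force: 69.6
```

>>> {"op": "apply_moves", "data": {
  "moves": [0.2,0.9,0,0,0,0,3,0.2,0.9,0,0,0,0,3,0.2,0.9,0,0,0,0,3,0.2,0.9,0,0,0,0,3,0.2,0.9,0,0,0,0,3,0.2,0.9,0,0,0,0,3,0.2,0.9,0,0,0,0,3,0.2,0.9,0,0,0,0,3]
}}

```text
time: 25.3
ee_pos: [0.5783, 0.0454, 0.2455]
tcp_rot: [[0.995, 0.104, -0.0], [0.104, -0.995, -0.001], [-0.0, 0.001, -1.0]]
force: [-0.3, -0.1, -1.9]
opening: 0.0066
grasp_force: 69.6
```

>>> {"op": "apply_moves", "data": {
  "moves": [0.2,0.9,0,0,0,0,3,0.2,0.9,0,0,0,0,3,0.2,0.9,0,0,0,0,3,0.2,0.9,0,0,0,0,3,0.2,0.9,0,0,0,0,3,0.2,0.9,0,0,0,0,3,0.2,0.9,0,0,0,0,3,0.2,0.9,0,0,0,0,3]
}}

```text
time: 25.97
ee_pos: [0.6248, -0.0946, 0.2453]
tcp_rot: [[0.995, 0.103, -0.001], [0.103, -0.995, -0.001], [-0.001, 0.001, -1.0]]
force: [0.2, 0.5, -0.6]
opening: 0.0065
grasp_force: 69.6
```

>>> {"op": "apply_moves", "data": {
  "moves": [0.1,0.9,0,0,0,0,3,0.1,0.9,0,0,0,0,3,0,0.9,0,0,0,0,3,0,0.6,0,0,0,0,3,0,0.3,0,0,0,0,3,0,0,0,0,0,0,3,0,0,0,0,0,0,3]
}}

```text
time: 26.55
ee_pos: [0.6363, -0.1625, 0.2455]
tcp_rot: [[0.994, 0.105, -0.0], [0.105, -0.994, 0.001], [-0.0, -0.001, -1.0]]
force: [-0.3, 0.5, -1.7]
opening: 0.0064
grasp_force: 69.6
```

```bash
python3 -c "
from h import *
st();th();go(.6416,-.2023,.16);
for n in('side','top'):
    c=arm.capture(n);show(c,['board1','carrier'])
"
```

```text
26.55 [ 0.6363 -0.1625  0.2455] 
 [[0.994, 0.105, -0.0], [0.105, -0.994, 0.001], [-0.0, -0.001, -1.0]] [-0.3  0.5 -1.7] 0.0064 69.6 [ 0.56  0.43 -0.49  1.54  0.21  1.22 -1.43]
theta 6.03
units to (0.6416, -0.2023, 0.16) [0.06 2.01 4.27]
board1 0.9 [0.477 0.347 0.007] [218.7 282.1] {}
board1 0.86 [ 0.41   0.545 -0.002] [183.6 346.5] {}
board1 0.69 [ 0.639 -0.166  0.182] [275.1 144.8] {}
board1 0.68 [0.299 0.432 0.003] [257.4 332.4] {}
carrier 0.64 [ 0.633 -0.151  0.002] [274.7 194.2] {}
board1 0.95 [0.408 0.554 0.   ] [ 99.3 242.4] {}
board1 0.86 [ 0.638 -0.157  0.178] [364.5 142.4] {}
board1 0.75 [0.48  0.349 0.005] [173.  216.4] {}
board1 0.7 [ 0.299  0.437 -0.   ] [139.3 282. ] {}
carrier 0.57 [ 0.635 -0.155 -0.   ] [352.2 162.4] {}
```

>>> {"op": "apply_moves", "data": {
  "moves": [0,0.7,0,0,0,0,3,0,0.7,0,0,0,0,3,0,0.6,0,0,0,0,3,0,0,0.8,0,0,0,3,0,0,0.8,0,0,0,3,0,0,0.8,0,0,0,3,0,0,0.8,0,0,0,3,0,0,0.6,0,0,0,3]
}}

```text
time: 27.52
ee_pos: [0.6398, -0.2053, 0.1678]
tcp_rot: [[0.995, 0.102, -0.002], [0.102, -0.995, -0.001], [-0.002, 0.0, -1.0]]
force: [0.4, -0.5, -1.3]
opening: 0.0065
grasp_force: 69.7
```

>>> {"op": "apply_moves", "data": {
  "moves": [0,0,0.2,0,0,0,3,0,0,0.2,0,0,0,3,0,0,0,0,0,0,3,0,0,0,0,0,0,3]
}}

```text
time: 27.85
ee_pos: [0.6414, -0.203, 0.1625]
tcp_rot: [[0.994, 0.105, 0.001], [0.105, -0.994, -0.0], [0.001, 0.001, -1.0]]
force: [-0.0, -0.6, -0.1]
opening: 0.0064
grasp_force: 69.7
```

```bash
python3 -c "
from h import *
st();th();go(.6406,-.2027,.0745)
c=arm.capture('side');save(c,'c1a.png',(210,110,340,230),4);show(c,['board1','carrier'])
"
```

```text
27.85 [ 0.6414 -0.203   0.1625] 
 [[0.994, 0.105, 0.001], [0.105, -0.994, -0.0], [0.001, 0.001, -1.0]] [-0.  -0.6 -0.1] 0.0064 69.7 [ 0.58  0.53 -0.45  1.58  0.25  1.09 -1.4 ]
theta 6.02
units to (0.6406, -0.2027, 0.0745) [-0.04 -0.02  4.4 ]
board1 0.9 [0.299 0.432 0.003] [257.4 332.3] {}
board1 0.88 [ 0.641 -0.204  0.094] [280.8 165.1] {}
board1 0.87 [0.478 0.347 0.009] [218.4 281.3] {}
board1 0.58 [ 0.411  0.544 -0.005] [183.5 346.9] {}
board1 0.49 [ 0.416 -0.146  0.002] [328.8 210.2] {}
carrier 0.76 [ 0.636 -0.152  0.003] [274.2 193.8] {}
carrier 0.45 [ 0.509 -0.002  0.096] [282.  194.9] {}
```

View pics/c1a.png

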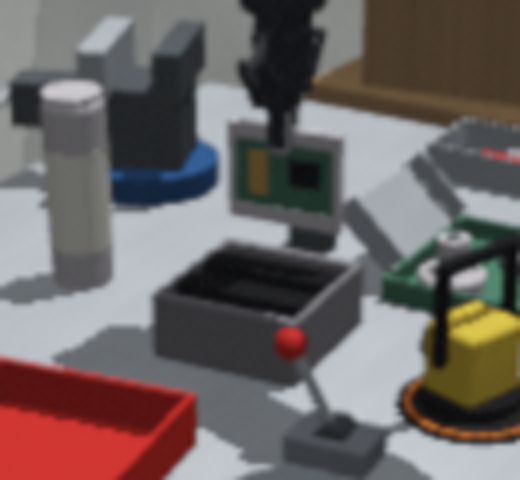

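The held board (crop px (285,175)) hangs upright and square over the far, −y compartment (px (265,265)). Lower it.

>>> {"op": "apply_moves", "data": {
  "moves": [0,0,0.5,0,0,0,3,0,0,0.5,0,0,0,3,0,0,0.5,0,0,0,3,0,0,0.5,0,0,0,3,0,0,0.4,0,0,0,3,0,0,0,0,0,0,3]
}}

```text
time: 28.5
ee_pos: [0.6384, -0.2021, 0.1101]
tcp_rot: [[0.994, 0.105, -0.006], [0.105, -0.994, 0.002], [-0.005, -0.002, -1.0]]
force: [-0.5, 0.1, -1.5]
opening: 0.0066
grasp_force: 69.7
```

>>> {"op": "apply_moves", "data": {
  "moves": [0,0,0.4,0,0,0,3,0,0,0.4,0,0,0,3,0,0,0.4,0,0,0,3,0,0,0.2,0,0,0,3,0,0,0,0,0,0,3,0,0,0,0,0,0,3]
}}

```text
time: 29.0
ee_pos: [0.6405, -0.2025, 0.0853]
tcp_rot: [[0.994, 0.105, -0.001], [0.105, -0.994, 0.0], [-0.001, -0.0, -1.0]]
force: [0.2, -0.1, -1.7]
opening: 0.0065
grasp_force: 69.7
```

Inside without contact. Creep down the last ~11 mm.

>>> {"op": "apply_moves", "data": {
  "moves": [0,0,0.1,0,0,0,3,0,0,0.1,0,0,0,3,0,0,0.1,0,0,0,3,0,0,0.1,0,0,0,3,0,0,0,0,0,0,3]
}}

```text
time: 29.42
ee_pos: [0.6404, -0.2025, 0.0772]
tcp_rot: [[0.994, 0.105, -0.001], [0.105, -0.994, 0.0], [-0.001, -0.0, -1.0]]
force: [-0.1, -0.6, -1.9]
opening: 0.0064
grasp_force: 69.7
```

>>> {"op": "apply_moves", "data": {
  "moves": [0,0,0.06,0,0,0,3,0,0,0.06,0,0,0,3,0,0,0,0,0,0,3]
}}

```text
time: 29.67
ee_pos: [0.6406, -0.2025, 0.075]
tcp_rot: [[0.994, 0.105, -0.0], [0.105, -0.994, 0.0], [-0.0, -0.0, -1.0]]
force: [-0.1, 0.0, -1.6]
opening: 0.0065
grasp_force: 69.7
```

>>> {"op": "apply_moves", "data": {
  "moves": [0,0,0.05,0,0,0,3,0,0,0.05,0,0,0,3,0,0,0,0,0,0,3]
}}

```text
time: 29.92
ee_pos: [0.6408, -0.2026, 0.0748]
tcp_rot: [[0.994, 0.105, -0.0], [0.105, -0.994, -0.001], [-0.0, 0.0, -1.0]]
force: [-2.9, -0.5, 4.8]
opening: 0.0066
grasp_force: 70.7
```

Floor contact. Release, rise and return to the second board.

>>> {"op": "apply_moves", "data": {
  "moves": [0,0,0,0,0,0,12,0,0,0,0,0,0,20,0,0,0,0,0,0,28,0,0,0,0,0,0,28,0,0,-0.5,0,0,0,28,0,0,-0.8,0,0,0,28,0,0,-1,0,0,0,28,0,0,-1,0,0,0,28]
}}

```text
time: 30.58
ee_pos: [0.6405, -0.2024, 0.1401]
tcp_rot: [[0.994, 0.105, -0.001], [0.105, -0.994, 0.0], [-0.001, -0.0, -1.0]]
force: [0.8, -0.9, -0.1]
opening: 0.0279
grasp_force: 0.0
```

>>> {"op": "apply_moves", "data": {
  "moves": [0,0,-1,0,0,0,28,0,0,-1,0,0,0,28,0,0,-1,0,0,0,28,0,0,-1,0,0,0,28,0,-0.9,0,0,0,0,28,-0.2,-0.9,0,0,0,0,28,-0.2,-0.9,0,0,0,0,28,-0.2,-0.9,0,0,0,0,28]
}}

```text
time: 31.25
ee_pos: [0.6212, -0.1314, 0.2203]
tcp_rot: [[0.994, 0.105, 0.001], [0.105, -0.994, -0.0], [0.001, 0.0, -1.0]]
force: [-0.3, -1.2, -0.1]
opening: 0.028
grasp_force: 0.0
```

>>> {"op": "apply_moves", "data": {
  "moves": [-0.2,-0.9,0,0,0,0,28,-0.2,-0.9,0,0,0,0,28,-0.2,-0.9,0,0,0,0,28,-0.2,-0.9,0,0,0,0,28,-0.2,-0.9,0,0,0,0,28,-0.2,-0.9,0,0,0,0,28,-0.2,-0.9,0,0,0,0,28,-0.2,-0.9,0,0,0,0,28]
}}

```text
time: 31.92
ee_pos: [0.5737, 0.0089, 0.2198]
tcp_rot: [[0.994, 0.106, 0.001], [0.106, -0.994, -0.0], [0.0, 0.0, -1.0]]
force: [-0.5, -0.1, -0.1]
opening: 0.0282
grasp_force: 0.0
```

>>> {"op": "apply_moves", "data": {
  "moves": [-0.2,-0.9,0,0,0,0,28,-0.2,-0.9,0,0,0,0,28,-0.2,-0.9,0,0,0,0,28,-0.2,-0.9,0,0,0,0,28,-0.2,-0.9,0,0,0,0,28,-0.2,-0.9,0,0,0,0,28,-0.2,-0.9,0,0,0,0,28,-0.2,-0.9,0,0,0,0,28]
}}

```text
time: 32.58
ee_pos: [0.5267, 0.1486, 0.2198]
tcp_rot: [[0.994, 0.106, 0.001], [0.106, -0.994, -0.0], [0.001, 0.0, -1.0]]
force: [0.1, 1.2, -0.0]
opening: 0.0282
grasp_force: 0.0
```

>>> {"op": "apply_moves", "data": {
  "moves": [-0.2,-0.9,0,0,0,0,28,-0.2,-0.9,0,0,0,0,28,-0.2,-0.9,0,0,0,0,28,-0.2,-0.9,0,0,0,0,28,-0.2,-0.9,0,0,0,0,28,-0.2,-0.9,0,0,0,0,28,-0.2,-0.9,0,0,0,0,28,0,0,0,0,0,0,28]
}}

```text
time: 33.25
ee_pos: [0.4833, 0.2752, 0.2202]
tcp_rot: [[0.994, 0.113, -0.0], [0.113, -0.994, 0.004], [0.0, -0.004, -1.0]]
force: [-0.7, 0.8, 0.6]
opening: 0.0282
grasp_force: 0.0
```

```bash
python3 -c "
from h import *
st();th();go(.4797,.3485,.0755)
for n in('side','top'):
    c=arm.capture(n);show(c,['board1','lamp','switch_tip'],pm=.35)
"
```

```text
33.25 [0.4833 0.2752 0.2202] 
 [[0.994, 0.113, -0.0], [0.113, -0.994, 0.004], [0.0, -0.004, -1.0]] [-0.7  0.8  0.6] 0.0282 0.0 [ 0.03  0.3  -0.72  1.81  0.21  1.11 -2.22]
theta 6.48
units to (0.4797, 0.3485, 0.0755) [ 0.23 -3.63  7.25]
board1 0.91 [0.41  0.545 0.001] [183.2 345.4] {}
board1 0.69 [0.298 0.431 0.002] [258.4 332.7] {}
board1 0.67 [0.482 0.347 0.009] [217.3 281. ] {}
board1 0.53 [ 0.639 -0.204  0.007] [281.3 187.3] {}
lamp 0.94 [ 0.422 -0.144  0.002] [326.9 210.1] {}
lamp 0.7 [0.478 0.349 0.008] [218.1 282.1] {}
switch_tip 0.67 [0.651 0.136 0.001] [219.5 228.4] {}
switch_tip 0.56 [ 0.508 -0.004  0.097] [282.6 194.2] {}
board1 0.85 [0.407 0.553 0.001] [ 99.5 242.9] {}
board1 0.62 [ 0.643 -0.199  0.009] [368.1 158.8] {}
board1 0.55 [0.7   0.384 0.001] [163.8 140.9] {}
board1 0.52 [ 0.296  0.437 -0.001] [139.3 283.1] {}
board1 0.49 [0.478 0.347 0.003] [173.8 217.2] {}
switch_tip 0.5 [ 0.513 -0.     0.097] [300.2 198. ] {}
```

The first board stands in the carrier at z ≈ 0.007. Go to the second board.

>>> {"op": "apply_moves", "data": {
  "moves": [0.1,-0.9,0,0,0,0,28,0.1,-0.9,0,0,0,0,28,0,-0.9,0,0,0,0,28,0,-0.9,0,0,0,0,28,0,0,0.7,0,0,0,28,0,0,0.7,0,0,0,28,0,0,0,0,0,0,28,0,0,0,0,0,0,28],
  "force": 40
}}

```text
time: 34.32
ee_pos: [0.4822, 0.3384, 0.1886]
tcp_rot: [[0.995, 0.103, -0.004], [0.103, -0.995, -0.004], [-0.004, 0.004, -1.0]]
force: [0.9, -0.6, 0.8]
opening: 0.0278
grasp_force: 0.0
```

```bash
python3 -c "
from h import *
st();th();go(.4797,.3485,.0755)
"
```

```text
34.32 [0.4822 0.3384 0.1886] 
 [[0.995, 0.103, -0.004], [0.103, -0.995, -0.004], [-0.004, 0.004, -1.0]] [ 0.9 -0.6  0.8] 0.0278 0.0 [-0.1   0.41 -0.71  1.76  0.29  1.09 -2.38]
theta 5.9
units to (0.4797, 0.3485, 0.0755) [-0.05 -0.54  5.65]
```

>>> {"op": "apply_moves", "data": {
  "moves": [0,-0.5,0,0,0,0,28,0,0,0.6,0,0,0,28,0,0,0.6,0,0,0,28,0,0,0.6,0,0,0,28,0,0,0.2,0,0,0,28,0,0,0,0,0,0,28,0,0,0,0,0,0,28]
}}

```text
time: 34.9
ee_pos: [0.4812, 0.3514, 0.1505]
tcp_rot: [[0.994, 0.105, -0.001], [0.105, -0.994, -0.001], [-0.001, 0.001, -1.0]]
force: [1.0, -0.1, -0.2]
opening: 0.0284
grasp_force: 0.0
```

```bash
python3 -c "
from h import *
st();th();go(.4797,.3485,.0755)
"
```

```text
34.9 [0.4812 0.3514 0.1505] 
 [[0.994, 0.105, -0.001], [0.105, -0.994, -0.001], [-0.001, 0.001, -1.0]] [ 1.  -0.1 -0.2] 0.0284 0.0 [-0.14  0.46 -0.69  1.77  0.34  1.03 -2.43]
theta 6.04
units to (0.4797, 0.3485, 0.0755) [-0.09  0.13  3.75]
```

>>> {"op": "apply_moves", "data": {
  "moves": [0,0.1,0.6,0,0,0,28,0,0,0.6,0,0,0,28,0,0,0.6,0,0,0,28,0,0,0.6,0,0,0,28,0,0,0.6,0,0,0,28,0,0,0.5,0,0,0,28,0,0,0.2,0,0,0,28,0,0,0,0,0,0,28]
}}

```text
time: 35.57
ee_pos: [0.4807, 0.349, 0.0754]
tcp_rot: [[0.994, 0.105, -0.003], [0.105, -0.994, -0.002], [-0.003, 0.001, -1.0]]
force: [0.6, 0.2, 0.7]
opening: 0.0279
grasp_force: 0.0
```

>>> {"op": "apply_moves", "data": {
  "moves": [0,0,0,0,0,0,18,0,0,0,0,0,0,12,0,0,0,0,0,0,3,0,0,0,0,0,0,3,0,0,0,0,0,0,3]
}}

```text
time: 35.98
ee_pos: [0.4824, 0.3504, 0.0782]
tcp_rot: [[0.994, 0.105, 0.002], [0.105, -0.994, 0.001], [0.002, -0.001, -1.0]]
force: [0.9, 0.7, 1.0]
opening: 0.0069
grasp_force: 42.8
```

>>> {"op": "apply_moves", "data": {
  "moves": [0,0,0,0,0,0,3,0,0,-0.3,0,0,0,3,0,0,-0.5,0,0,0,3,0,0,-0.6,0,0,0,3,0,0,-0.6,0,0,0,3,0,0,-0.6,0,0,0,3,0,0,-0.6,0,0,0,3,0,0,-0.6,0,0,0,3],
  "force": 70
}}

```text
time: 36.65
ee_pos: [0.4818, 0.35, 0.155]
tcp_rot: [[0.994, 0.105, 0.001], [0.105, -0.994, 0.0], [0.001, -0.0, -1.0]]
force: [0.1, -0.0, -1.9]
opening: 0.0065
grasp_force: 69.6
```

>>> {"op": "apply_moves", "data": {
  "moves": [0,0,-0.8,0,0,0,3,0,0,-0.8,0,0,0,3,0,0,-0.8,0,0,0,3,0,0,-0.8,0,0,0,3,0,0,-0.8,0,0,0,3,0,0,-0.5,0,0,0,3,0,0,-0.2,0,0,0,3,0,0,0,0,0,0,3]
}}

```text
time: 37.32
ee_pos: [0.4822, 0.3504, 0.2489]
tcp_rot: [[0.994, 0.105, 0.002], [0.105, -0.994, 0.001], [0.002, -0.001, -1.0]]
force: [-1.0, 1.4, -2.5]
opening: 0.0065
grasp_force: 69.7
```

```bash
python3 -c "
from h import *
st();th();go(.631,-.103,.25)
for n in('side','top'):
    c=arm.capture(n);show(c,['board1'],pm=.35)
"
```

```text
37.32 [0.4822 0.3504 0.2489] 
 [[0.994, 0.105, 0.002], [0.105, -0.994, 0.001], [0.002, -0.001, -1.0]] [-1.   1.4 -2.5] 0.0065 69.7 [-0.1   0.36 -0.74  1.69  0.25  1.2  -2.36]
theta 6.04
units to (0.631, -0.103, 0.25) [ 5.01 23.33 -0.07]
board1 0.88 [ 0.642 -0.203  0.006] [280.3 187.3] {}
board1 0.87 [0.296 0.431 0.001] [258.9 333.2] {}
board1 0.67 [0.483 0.345 0.177] [212.  222.6] {}
board1 0.65 [ 0.409  0.547 -0.003] [183.2 347.4] {}
board1 0.54 [0.65  0.136 0.001] [219.6 228.3] {}
board1 0.87 [ 0.641 -0.201  0.007] [368.6 159.7] {}
board1 0.8 [0.409 0.552 0.003] [ 99.5 242.2] {}
board1 0.69 [ 0.295  0.439 -0.001] [138.8 283.7] {}
```

>>> {"op": "apply_moves", "data": {
  "moves": [0.2,0.3,0,0,0,0,3,0.2,0.6,0,0,0,0,3,0.2,0.9,0,0,0,0,3,0.2,0.9,0,0,0,0,3,0.2,0.9,0,0,0,0,3,0.2,0.9,0,0,0,0,3,0.2,0.9,0,0,0,0,3,0.2,0.9,0,0,0,0,3]
}}

```text
time: 38.18
ee_pos: [0.5275, 0.225, 0.2467]
tcp_rot: [[0.995, 0.104, -0.001], [0.104, -0.995, -0.001], [-0.001, 0.001, -1.0]]
force: [0.3, 0.1, -1.2]
opening: 0.0065
grasp_force: 69.6
```

>>> {"op": "apply_moves", "data": {
  "moves": [0.2,0.9,0,0,0,0,3,0.2,0.9,0,0,0,0,3,0.2,0.9,0,0,0,0,3,0.2,0.9,0,0,0,0,3,0.2,0.9,0,0,0,0,3,0.2,0.9,0,0,0,0,3,0.2,0.9,0,0,0,0,3,0.2,0.9,0,0,0,0,3]
}}

```text
time: 38.85
ee_pos: [0.574, 0.0851, 0.2468]
tcp_rot: [[0.995, 0.104, -0.001], [0.104, -0.995, -0.001], [-0.001, 0.001, -1.0]]
force: [0.8, 0.6, -2.3]
opening: 0.0067
grasp_force: 69.6
```

>>> {"op": "apply_moves", "data": {
  "moves": [0.2,0.9,0,0,0,0,3,0.2,0.9,0,0,0,0,3,0.2,0.9,0,0,0,0,3,0.2,0.9,0,0,0,0,3,0.2,0.9,0,0,0,0,3,0.2,0.9,0,0,0,0,3,0.2,0.9,0,0,0,0,3,0.2,0.9,0,0,0,0,3]
}}

```text
time: 39.52
ee_pos: [0.6205, -0.0548, 0.2466]
tcp_rot: [[0.995, 0.104, -0.001], [0.104, -0.995, -0.001], [-0.001, 0.001, -1.0]]
force: [-0.5, 0.0, -2.0]
opening: 0.0065
grasp_force: 69.6
```

>>> {"op": "apply_moves", "data": {
  "moves": [0.1,0.9,0,0,0,0,3,0.1,0.6,0,0,0,0,3,0,0.3,0,0,0,0,3,0,0,0,0,0,0,3,0,0,0,0,0,0,3]
}}

```text
time: 39.93
ee_pos: [0.6282, -0.0869, 0.247]
tcp_rot: [[0.994, 0.105, -0.001], [0.105, -0.994, 0.001], [-0.001, -0.001, -1.0]]
force: [-0.3, 1.0, -1.9]
opening: 0.006
grasp_force: 69.7
```

```bash
python3 -c "
from h import *
st();th();go(.6305,-.103,.155);
for n in('side','top'):
    c=arm.capture(n);show(c,['board1','carrier'],pm=.4)
"
```

```text
39.93 [ 0.6282 -0.0869  0.247 ] 
 [[0.994, 0.105, -0.001], [0.105, -0.994, 0.001], [-0.001, -0.001, -1.0]] [-0.3  1.  -1.9] 0.006 69.7 [ 0.49  0.39 -0.53  1.6   0.21  1.21 -1.55]
theta 6.02
units to (0.6305, -0.103, 0.155) [0.03 0.82 4.6 ]
board1 0.8 [0.295 0.433 0.002] [258.7 333.4] {}
board1 0.68 [ 0.641 -0.206  0.007] [281.  186.9] {}
board1 0.67 [ 0.41   0.545 -0.005] [183.5 347.3] {}
board1 0.63 [ 0.626 -0.087  0.178] [265.5 153.9] {}
carrier 0.88 [ 0.634 -0.151  0.004] [274.6 193.7] {}
board1 0.63 [ 0.297  0.436 -0.004] [140.3 282.7] {}
board1 0.57 [0.407 0.554 0.002] [ 99.  242.8] {}
carrier 0.73 [ 0.634 -0.155  0.002] [352.3 162.3] {}
```

>>> {"op": "apply_moves", "data": {
  "moves": [0,0.4,0,0,0,0,3,0,0.4,0,0,0,0,3,0,0,0.8,0,0,0,3,0,0,0.8,0,0,0,3,0,0,0.8,0,0,0,3,0,0,0.8,0,0,0,3,0,0,0.8,0,0,0,3,0,0,0,0,0,0,3]
}}

```text
time: 40.9
ee_pos: [0.6272, -0.1047, 0.1631]
tcp_rot: [[0.995, 0.104, -0.008], [0.104, -0.995, 0.0], [-0.008, -0.001, -1.0]]
force: [-0.6, 1.0, -3.0]
opening: 0.006
grasp_force: 69.5
```

>>> {"op": "apply_moves", "data": {
  "moves": [0,0,0,0,0,0,3,0,0,0,0,0,0,3]
}}

```text
time: 41.07
ee_pos: [0.631, -0.1039, 0.1682]
tcp_rot: [[0.995, 0.104, 0.002], [0.104, -0.995, -0.0], [0.001, 0.001, -1.0]]
force: [0.8, 0.1, -2.2]
opening: 0.0062
grasp_force: 69.6
```

```bash
python3 -c "
from h import *
st();th();go(.6305,-.103,.0762)
c=arm.capture('side');save(c,'c2.png',(210,110,340,230),4);show(c,['board1','carrier'],pm=.4)
"
```

```text
41.07 [ 0.631  -0.1039  0.1682] 
 [[0.995, 0.104, 0.002], [0.104, -0.995, -0.0], [0.001, 0.001, -1.0]] [ 0.8  0.1 -2.2] 0.0062 69.6 [ 0.49  0.47 -0.51  1.66  0.25  1.07 -1.56]
theta 5.99
units to (0.6305, -0.103, 0.0762) [-0.03 -0.05  4.6 ]
board1 0.92 [ 0.41   0.545 -0.002] [183.4 346.4] {}
board1 0.75 [ 0.633 -0.148  0.005] [274.2 194. ] {}
board1 0.72 [0.297 0.43  0.002] [258.9 332.6] {}
board1 0.67 [ 0.631 -0.108  0.097] [268.1 174.1] {}
board1 0.55 [ 0.64  -0.207  0.007] [281.5 186.9] {}
carrier 0.56 [ 0.635 -0.153  0.004] [274.6 193.4] {}
```

View pics/c2.png

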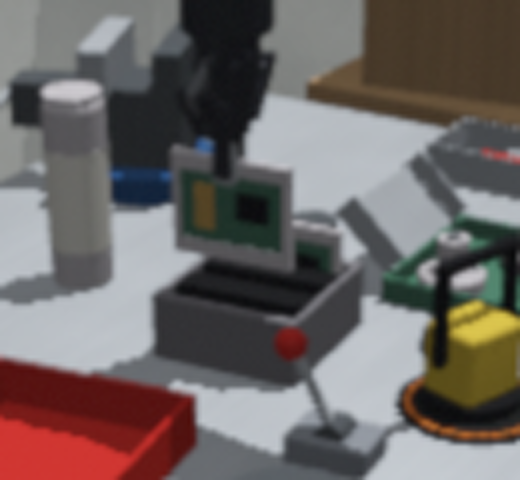

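The first board stands in the far compartment (crop px (315,245)). The second hangs upright over the near one. Lower it.

>>> {"op": "apply_moves", "data": {
  "moves": [0,0,0.5,0,0,0,3,0,0,0.5,0,0,0,3,0,0,0.5,0,0,0,3,0,0,0.5,0,0,0,3,0,0,0.4,0,0,0,3,0,0,0,0,0,0,3]
}}

```text
time: 41.72
ee_pos: [0.6278, -0.103, 0.1159]
tcp_rot: [[0.994, 0.105, -0.006], [0.105, -0.994, 0.001], [-0.006, -0.001, -1.0]]
force: [-1.0, 0.0, -2.3]
opening: 0.0064
grasp_force: 69.7
```

>>> {"op": "apply_moves", "data": {
  "moves": [0,0,0.4,0,0,0,3,0,0,0.4,0,0,0,3,0,0,0.4,0,0,0,3,0,0,0.2,0,0,0,3,0,0,0,0,0,0,3,0,0,0,0,0,0,3]
}}

```text
time: 42.22
ee_pos: [0.63, -0.1031, 0.0909]
tcp_rot: [[0.994, 0.105, -0.001], [0.105, -0.994, 0.0], [-0.001, -0.0, -1.0]]
force: [-0.1, -0.3, -1.7]
opening: 0.0064
grasp_force: 69.7
```

>>> {"op": "apply_moves", "data": {
  "moves": [0,0,0.1,0,0,0,3,0,0,0.1,0,0,0,3,0,0,0.1,0,0,0,3,0,0,0,0,0,0,3,0,0,0,0,0,0,3]
}}

```text
time: 42.63
ee_pos: [0.6301, -0.1031, 0.0852]
tcp_rot: [[0.994, 0.105, -0.0], [0.105, -0.994, -0.0], [-0.0, -0.0, -1.0]]
force: [0.5, -0.9, -2.9]
opening: 0.0062
grasp_force: 69.7
```

>>> {"op": "apply_moves", "data": {
  "moves": [0,0,0.1,0,0,0,3,0,0,0.1,0,0,0,3,0,0,0.1,0,0,0,3,0,0,0.05,0,0,0,3,0,0,0,0,0,0,3]
}}

```text
time: 43.05
ee_pos: [0.6299, -0.1031, 0.0778]
tcp_rot: [[0.994, 0.105, -0.001], [0.105, -0.994, 0.0], [-0.001, -0.0, -1.0]]
force: [0.7, -0.4, -3.4]
opening: 0.0065
grasp_force: 69.7
```

>>> {"op": "apply_moves", "data": {
  "moves": [0,0,0.06,0,0,0,3,0,0,0.06,0,0,0,3,0,0,0,0,0,0,3]
}}

```text
time: 43.3
ee_pos: [0.6304, -0.1031, 0.0764]
tcp_rot: [[0.994, 0.105, 0.0], [0.105, -0.994, -0.0], [0.0, 0.0, -1.0]]
force: [-1.3, -0.1, 0.3]
opening: 0.0064
grasp_force: 70.1
```

>>> {"op": "apply_moves", "data": {
  "moves": [0,0,0.05,0,0,0,3,0,0,0,0,0,0,3]
}}

```text
time: 43.47
ee_pos: [0.6304, -0.1031, 0.0763]
tcp_rot: [[0.994, 0.105, -0.0], [0.105, -0.994, -0.001], [-0.0, 0.001, -1.0]]
force: [-3.9, -0.7, 4.6]
opening: 0.0062
grasp_force: 70.9
```

Landed. Release, rise, turn 45° and look at the castings.

>>> {"op": "apply_moves", "data": {
  "moves": [0,0,0,0,0,0,12,0,0,0,0,0,0,20,0,0,0,0,0,0,28,0,0,0,0,0,0,28,0,0,-0.5,0,0,0,28,0,0,-0.8,0,0,0,28,0,0,-1,0,0,0,28,0,0,-1,0,0,0,28]
}}

```text
time: 44.13
ee_pos: [0.63, -0.103, 0.1417]
tcp_rot: [[0.994, 0.105, -0.001], [0.105, -0.994, 0.0], [-0.001, -0.0, -1.0]]
force: [0.9, 0.2, -0.4]
opening: 0.028
grasp_force: 0.0
```

>>> {"op": "apply_moves", "data": {
  "moves": [0,0,-1,0,0,0,28,0,0,-1,0,0,0,28,0,0,-1,0,0,0,28,0,0,-1,0,0,0,28,0,0,-1,0,0,0,28,0,0,0,0,0,0,28]
}}

```text
time: 44.63
ee_pos: [0.6335, -0.1029, 0.2471]
tcp_rot: [[0.994, 0.105, 0.01], [0.105, -0.994, -0.001], [0.01, 0.002, -1.0]]
force: [1.3, 0.2, 0.7]
opening: 0.0277
grasp_force: 0.0
```

>>> {"op": "apply_moves", "data": {
  "moves": [0,0,0,0,0,-0.06,50,0,0,0,0,0,-0.06,50,0,0,0,0,0,-0.06,50,0,0,0,0,0,-0.06,50,0,0,0,0,0,-0.06,50,0,0,0,0,0,-0.06,50,0,0,0,0,0,-0.06,50,0,0,0,0,0,-0.08,50]
}}

```text
time: 45.3
ee_pos: [0.6299, -0.103, 0.2405]
tcp_rot: [[0.625, 0.781, -0.001], [0.781, -0.625, 0.0], [-0.0, -0.001, -1.0]]
force: [1.2, 0.7, -0.4]
opening: 0.0502
grasp_force: 0.0
```

```bash
python3 -c "
from h import *
st();th()
for n in('side','top'):
    c=arm.capture(n);show(c,['board1','casting1','lamp','pulley'],pm=.3)
go(.538,-.336,.2)
save(c,'t1.png',(330,120,480,250),4)
"
```

```text
45.3 [ 0.6299 -0.103   0.2405] 
 [[0.625, 0.781, -0.001], [0.781, -0.625, 0.0], [-0.0, -0.001, -1.0]] [ 1.2  0.7 -0.4] 0.0502 0.0 [ 0.61  0.44 -0.66  1.59  0.28  1.21 -0.79]
theta 51.31
board1 0.91 [0.299 0.432 0.   ] [257.6 333.5] {}
board1 0.88 [ 0.411  0.545 -0.002] [183.1 345.8] {}
board1 0.86 [ 0.642 -0.203  0.006] [280.4 187.5] {}
board1 0.68 [ 0.626 -0.105  0.006] [269.2 198.7] {}
casting1 0.66 [ 0.494 -0.429  0.003] [343.1 175.6] {}
casting1 0.46 [ 0.542 -0.339  0.002] [321.6 181.4] {}
lamp 0.84 [ 0.422 -0.146  0.006] [327.1 208.9] {}
lamp 0.34 [ 0.475  0.367 -0.   ] [214.4 288.9] {}
pulley 0.48 [ 0.703 -0.355 -0.002] [287.9 171.9] {}
board1 0.78 [0.408 0.553 0.001] [ 99.3 242.5] {}
board1 0.71 [ 0.627 -0.105  0.004] [334.7 164.5] {}
board1 0.7 [ 0.297  0.438 -0.   ] [138.9 282.8] {}
board1 0.53 [ 0.639 -0.199  0.01 ] [368.1 159.9] {}
board1 0.37 [ 0.416  0.148 -0.003] [245.1 239.3] {}
casting1 0.66 [ 0.5   -0.42   0.007] [448.2 208.4] {}
lamp 0.93 [ 0.424 -0.143  0.004] [350.1 235.8] {}
pulley 0.67 [ 0.706 -0.354 -0.001] [419.7 138.6] {}
units to (0.538, -0.336, 0.2) [-11.95   3.75   2.05]
```

View pics/t1.png

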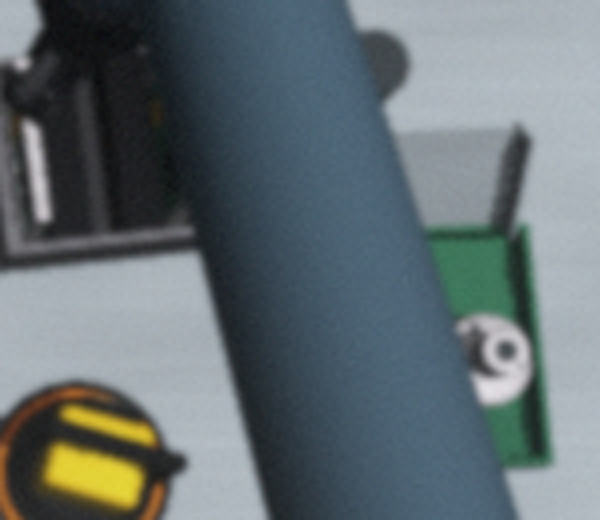

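In the top crop, the near board is in the left compartment (px (35,165)). The lamp is on the mat, and the knocked casting's hub is at crop (505,350), i.e. (456,207) in the full picture. The other casting is hidden by the arm. Go to that one first.

>>> {"op": "apply_moves", "data": {
  "moves": [-0.9,0.3,0,0,0,0,50,-0.9,0.3,0,0,0,0,50,-0.9,0.3,0,0,0,0,50,-0.9,0.3,0,0,0,0,50,-0.9,0.3,0,0,0,0,50,-0.9,0.3,0,0,0,0,50,-0.9,0.3,0,0,0,0,50,-0.9,0.3,0,0,0,0,50]
}}

```text
time: 46.47
ee_pos: [0.5766, -0.246, 0.241]
tcp_rot: [[0.63, 0.777, 0.0], [0.777, -0.63, -0.0], [-0.0, 0.0, -1.0]]
force: [-0.5, -0.1, 0.6]
opening: 0.0499
grasp_force: 0.0
```

>>> {"op": "apply_moves", "data": {
  "moves": [-0.9,0.3,0,0,0,0,50,-0.9,0.3,0,0,0,0,50,-0.9,0.3,0,0,0,0,50,-0.9,0.3,0,0,0,0,50,-0.9,0.3,0,0,0,0,50,-0.4,0.1,0,0,0,0,50,0,0,0,0,0,0,50,0,0,0,0,0,0,50]
}}

```text
time: 47.13
ee_pos: [0.5402, -0.3412, 0.2408]
tcp_rot: [[0.63, 0.777, 0.0], [0.777, -0.63, 0.001], [0.001, -0.0, -1.0]]
force: [-0.2, 1.2, -0.1]
opening: 0.0502
grasp_force: 0.0
```

```bash
python3 -c "
from h import *
st();th()
c=arm.capture('top');print(ray(456.3,207.5,.055,c));show(c,['casting1'])
c=arm.capture('side');show(c,['casting1'])
go(.538,-.337,.1);go(.538,-.337,.028)
"
```

```text
47.13 [ 0.5402 -0.3412  0.2408] 
 [[0.63, 0.777, 0.0], [0.777, -0.63, 0.001], [0.001, -0.0, -1.0]] [-0.2  1.2 -0.1] 0.0502 0.0 [ 0.95  0.42 -0.58  1.59  0.24  1.21 -0.36]
theta 50.95
[ 0.49439204 -0.42440488  0.055     ]
casting1 0.71 [ 0.502 -0.424  0.005] [449.1 207.9] {}
casting1 0.57 [ 0.492 -0.429  0.004] [343.5 175.6] {}
casting1 0.43 [ 0.54  -0.337  0.001] [321.8 181.8] {}
units to (0.538, -0.337, 0.1) [-0.02 -0.2   7.05]
units to (0.538, -0.337, 0.028) [-0.02 -0.2  10.65]
```

>>> {"op": "apply_moves", "data": {
  "moves": [0,-0.2,1,0,0,0,50,0,0,1,0,0,0,50,0,0,1,0,0,0,50,0,0,1,0,0,0,50,0,0,1,0,0,0,50,0,0,1,0,0,0,50,0,0,0.8,0,0,0,50,0,0,0,0,0,0,50],
  "force": 60
}}

```text
time: 48.0
ee_pos: [0.5347, -0.3362, 0.1008]
tcp_rot: [[0.628, 0.778, -0.006], [0.778, -0.628, 0.005], [-0.0, -0.008, -1.0]]
force: [-1.3, 0.4, -0.7]
opening: 0.0499
grasp_force: 0.0
```

>>> {"op": "apply_moves", "data": {
  "moves": [0,0,0,0,0,0,50,0,0,0,0,0,0,50]
}}

```text
time: 48.17
ee_pos: [0.5383, -0.3386, 0.1061]
tcp_rot: [[0.628, 0.778, 0.002], [0.778, -0.628, -0.0], [0.001, 0.002, -1.0]]
force: [-0.1, -0.1, 0.3]
opening: 0.0501
grasp_force: 0.0
```

```bash
python3 -c "
from h import *
st();th()
c=arm.capture('side');show(c,['casting1']);print(px([.538,-.337,.055],c));save(c,'t2.png',(270,130,390,230),5)
go(.538,-.337,.03)
"
```

```text
48.17 [ 0.5383 -0.3386  0.1061] 
 [[0.628, 0.778, 0.002], [0.778, -0.628, -0.0], [0.001, 0.002, -1.0]] [-0.1 -0.1  0.3] 0.0501 0.0 [ 0.91  0.55 -0.54  1.71  0.33  0.97 -0.43]
theta 51.07
casting1 0.62 [ 0.542 -0.337 -0.001] [321.5 182.1] {}
casting1 0.44 [ 0.495 -0.431  0.004] [343.1 175.1] {}
casting1 0.37 [0.477 0.371 0.003] [212.8 288.4] {}
[323.  168.8]
units to (0.538, -0.337, 0.03) [ 0.07 -0.1   3.84]
```

View pics/t2.png

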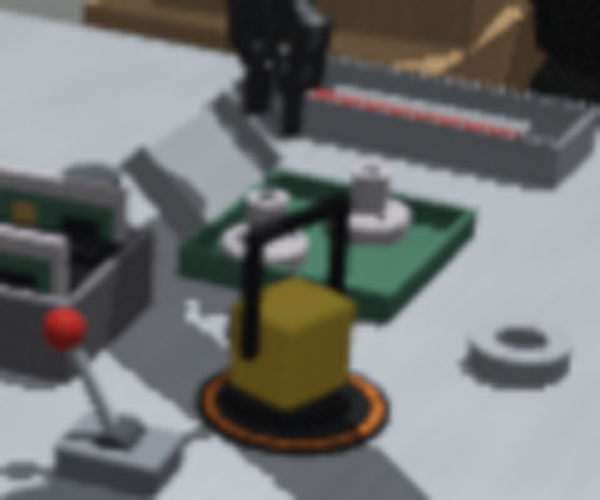

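The fingers (crop px (272,125)) hang straight above the casting's hub (268,195). Descend and grip.

>>> {"op": "apply_moves", "data": {
  "moves": [0.1,0,0.6,0,0,0,50,0,0,0.6,0,0,0,50,0,0,0.6,0,0,0,50,0,0,0.6,0,0,0,50,0,0,0.6,0,0,0,50,0,0,0.4,0,0,0,50,0,0,0.2,0,0,0,50,0,0,0,0,0,0,50]
}}

```text
time: 48.93
ee_pos: [0.5372, -0.3369, 0.031]
tcp_rot: [[0.629, 0.777, -0.002], [0.777, -0.629, 0.002], [-0.0, -0.003, -1.0]]
force: [0.7, -0.2, 0.5]
opening: 0.0501
grasp_force: 0.0
```

>>> {"op": "apply_moves", "data": {
  "moves": [0,0,0,0,0,0,35,0,0,0,0,0,0,20,0,0,0,0,0,0,20,0,0,0,0,0,0,20]
}}

```text
time: 49.27
ee_pos: [0.5389, -0.3375, 0.0337]
tcp_rot: [[0.629, 0.777, 0.001], [0.777, -0.629, -0.001], [0.0, 0.001, -1.0]]
force: [-0.6, 0.3, 0.9]
opening: 0.0279
grasp_force: 59.7
```

>>> {"op": "apply_moves", "data": {
  "moves": [0,0,-0.4,0,0,0,20,0,0,-0.8,0,0,0,20,0,0,-1,0,0,0,20,0,0,-1,0,0,0,20,0,0,-1,0,0,0,20,0,0,-1,0,0,0,20,0,0,-1,0,0,0,20,0,0,-1,0,0,0,20]
}}

```text
time: 49.93
ee_pos: [0.5381, -0.3374, 0.1791]
tcp_rot: [[0.629, 0.777, 0.001], [0.777, -0.629, -0.001], [-0.0, 0.001, -1.0]]
force: [-0.5, -0.2, -2.7]
opening: 0.0281
grasp_force: 59.4
```

>>> {"op": "apply_moves", "data": {
  "moves": [0,0,-1,0,0,0,20,0,0,-1,0,0,0,20,0,0,0,0,0,0,20]
}}

```text
time: 50.18
ee_pos: [0.5414, -0.3386, 0.2234]
tcp_rot: [[0.629, 0.777, 0.009], [0.777, -0.629, -0.006], [0.001, 0.011, -1.0]]
force: [0.7, 0.2, -0.9]
opening: 0.0281
grasp_force: 59.5
```

```bash
python3 -c "
from h import *
st();th();go(.612,.150,.2)
c=arm.capture('side');show(c,['casting1','tote'])
c=arm.capture('top');show(c,['casting1','tote'])
"
```

```text
50.18 [ 0.5414 -0.3386  0.2234] 
 [[0.629, 0.777, 0.009], [0.777, -0.629, -0.006], [0.001, 0.011, -1.0]] [ 0.7  0.2 -0.9] 0.0281 59.5 [ 0.95  0.43 -0.58  1.62  0.25  1.16 -0.37]
theta 51.02
units to (0.612, 0.15, 0.2) [ 21.21 -12.64   1.06]
casting1 0.54 [ 0.498 -0.375 -0.001] [336.2 181.2] {}
casting1 0.44 [ 0.545 -0.338  0.193] [323.2 132.8] {}
casting1 0.43 [ 0.493 -0.429  0.003] [343.4 175.8] {}
casting1 0.25 [ 0.419 -0.143  0.004] [327.5 209.8] {}
tote 0.75 [ 0.652  0.132 -0.004] [220.2 228.9] {}
casting1 0.73 [ 0.537 -0.341  0.189] [442.5 181.1] {}
casting1 0.61 [ 0.499 -0.42   0.004] [447.8 208.8] {}
tote 0.64 [0.647 0.139 0.003] [248.7 158.1] {}
tote 0.46 [ 0.633 -0.154  0.003] [351.7 162.6] {}
```

The casting is held (bottom about 0.19). Carry it to the tote's +y half.

>>> {"op": "apply_moves", "data": {
  "moves": [0.4,-0.2,0,0,0,0,20,0.9,-0.5,0,0,0,0,20,0.9,-0.5,0,0,0,0,20,0.9,-0.5,0,0,0,0,20,0.9,-0.5,0,0,0,0,20,0.9,-0.5,0,0,0,0,20,0.9,-0.5,0,0,0,0,20,0.9,-0.5,0,0,0,0,20]
}}

```text
time: 51.15
ee_pos: [0.5647, -0.1845, 0.216]
tcp_rot: [[0.629, 0.778, -0.001], [0.778, -0.629, 0.001], [-0.0, -0.002, -1.0]]
force: [0.6, -0.5, -2.6]
opening: 0.028
grasp_force: 59.5
```

>>> {"op": "apply_moves", "data": {
  "moves": [0.9,-0.5,0,0,0,0,20,0.9,-0.5,0,0,0,0,20,0.9,-0.5,0,0,0,0,20,0.9,-0.5,0,0,0,0,20,0.9,-0.5,0,0,0,0,20,0.9,-0.5,0,0,0,0,20,0.9,-0.5,0,0,0,0,20,0.9,-0.5,0,0,0,0,20]
}}

```text
time: 51.82
ee_pos: [0.5928, -0.0225, 0.216]
tcp_rot: [[0.629, 0.778, -0.002], [0.778, -0.629, 0.001], [-0.001, -0.002, -1.0]]
force: [0.3, -0.1, -3.5]
opening: 0.028
grasp_force: 59.6
```

>>> {"op": "apply_moves", "data": {
  "moves": [0.9,-0.5,0,0,0,0,20,0.9,-0.5,0,0,0,0,20,0.9,-0.5,0,0,0,0,20,0.9,-0.5,0,0,0,0,20,0.9,-0.5,0,0,0,0,20,0.9,-0.5,0,0,0,0,20,0.9,-0.5,0,0,0,0,20,0.9,-0.5,0,0,0,0,20]
}}

```text
time: 52.48
ee_pos: [0.6211, 0.1395, 0.2159]
tcp_rot: [[0.629, 0.778, -0.002], [0.778, -0.629, 0.0], [-0.001, -0.002, -1.0]]
force: [0.5, 0.0, -3.1]
opening: 0.0281
grasp_force: 59.6
```

>>> {"op": "apply_moves", "data": {
  "moves": [0.9,-0.5,0,0,0,0,20,0.7,-0.4,0,0,0,0,20,0.3,-0.2,0,0,0,0,20,0,0,0,0,0,0,20,0,0,0,0,0,0,20]
}}

```text
time: 52.9
ee_pos: [0.6281, 0.1811, 0.2162]
tcp_rot: [[0.628, 0.778, -0.001], [0.778, -0.628, -0.001], [-0.002, -0.0, -1.0]]
force: [0.0, -0.4, -3.1]
opening: 0.0281
grasp_force: 59.5
```

```bash
python3 -c "
from h import *
st();th();go(.642,.176,.1);go(.642,.176,.037)
"
```

```text
52.9 [0.6281 0.1811 0.2162] 
 [[0.628, 0.778, -0.001], [0.778, -0.628, -0.001], [-0.002, -0.0, -1.0]] [ 0.  -0.4 -3.1] 0.0281 59.5 [ 0.2   0.51 -0.73  1.57  0.36  1.2  -1.28]
theta 51.07
units to (0.642, 0.176, 0.1) [0.25 0.7  5.81]
units to (0.642, 0.176, 0.037) [0.25 0.7  8.96]
```

>>> {"op": "apply_moves", "data": {
  "moves": [0.2,0.7,0,0,0,0,20,0,0,1,0,0,0,20,0,0,1,0,0,0,20,0,0,1,0,0,0,20,0,0,1,0,0,0,20,0,0,1,0,0,0,20,0,0,1,0,0,0,20,0,0,0,0,0,0,20]
}}

```text
time: 53.57
ee_pos: [0.6389, 0.1705, 0.0913]
tcp_rot: [[0.632, 0.775, -0.009], [0.775, -0.632, -0.005], [-0.01, -0.004, -1.0]]
force: [-1.6, -1.7, -4.9]
opening: 0.0282
grasp_force: 59.6
```

>>> {"op": "apply_moves", "data": {
  "moves": [0,0,0.5,0,0,0,20,0,0,0.5,0,0,0,20,0,0,0.5,0,0,0,20,0,0,0.3,0,0,0,20,0,0,0,0,0,0,20,0,0,0,0,0,0,20]
}}

```text
time: 54.07
ee_pos: [0.642, 0.1754, 0.0606]
tcp_rot: [[0.629, 0.777, -0.001], [0.777, -0.629, -0.0], [-0.0, -0.0, -1.0]]
force: [-0.2, 0.6, -3.6]
opening: 0.0283
grasp_force: 59.6
```

>>> {"op": "apply_moves", "data": {
  "moves": [0,0,0.4,0,0,0,20,0,0,0.4,0,0,0,20,0,0,0.2,0,0,0,20,0,0,0.1,0,0,0,20,0,0,0.1,0,0,0,20,0,0,0,0,0,0,20]
}}

```text
time: 54.57
ee_pos: [0.6419, 0.1754, 0.0363]
tcp_rot: [[0.629, 0.777, -0.001], [0.777, -0.629, -0.0], [-0.001, -0.0, -1.0]]
force: [0.0, -0.7, -2.9]
opening: 0.0282
grasp_force: 59.6
```

>>> {"op": "apply_moves", "data": {
  "moves": [0,0,0.08,0,0,0,20,0,0,0.05,0,0,0,20,0,0,0,0,0,0,20]
}}

```text
time: 54.82
ee_pos: [0.6422, 0.1755, 0.0343]
tcp_rot: [[0.629, 0.777, 0.0], [0.777, -0.629, 0.0], [0.0, 0.0, -1.0]]
force: [-0.1, 0.1, -2.9]
opening: 0.0279
grasp_force: 59.6
```

>>> {"op": "apply_moves", "data": {
  "moves": [0,0,0,0,0,0,35,0,0,0,0,0,0,50,0,0,0,0,0,0,50,0,0,-0.5,0,0,0,50,0,0,-1,0,0,0,50,0,0,-1,0,0,0,50,0,0,-1,0,0,0,50,0,0,-1,0,0,0,50]
}}

```text
time: 55.48
ee_pos: [0.6425, 0.1758, 0.1265]
tcp_rot: [[0.629, 0.777, 0.001], [0.777, -0.629, 0.0], [0.001, 0.001, -1.0]]
force: [0.1, 0.4, -0.1]
opening: 0.05
grasp_force: 0.0
```

>>> {"op": "apply_moves", "data": {
  "moves": [0,0,-1,0,0,0,50,0,0,-1,0,0,0,50,0,0,-1,0,0,0,50,0,0,-1,0,0,0,50,0,0,-1,0,0,0,50,-0.9,0.4,0,0,0,0,50,-0.9,0.4,0,0,0,0,50,-0.9,0.4,0,0,0,0,50]
}}

```text
time: 56.15
ee_pos: [0.6271, 0.1189, 0.2265]
tcp_rot: [[0.628, 0.778, 0.003], [0.778, -0.628, 0.001], [0.002, 0.002, -1.0]]
force: [0.4, 0.2, -0.1]
opening: 0.05
grasp_force: 0.0
```

>>> {"op": "apply_moves", "data": {
  "moves": [-0.9,0.4,0,0,0,0,50,-0.9,0.4,0,0,0,0,50,-0.9,0.4,0,0,0,0,50,-0.9,0.4,0,0,0,0,50,-0.9,0.4,0,0,0,0,50,-0.9,0.4,0,0,0,0,50,-0.9,0.4,0,0,0,0,50,-0.9,0.4,0,0,0,0,50]
}}

```text
time: 56.82
ee_pos: [0.5859, -0.0343, 0.2256]
tcp_rot: [[0.629, 0.778, 0.002], [0.778, -0.629, -0.0], [0.001, 0.002, -1.0]]
force: [-0.5, -0.7, -0.3]
opening: 0.0502
grasp_force: 0.0
```

>>> {"op": "apply_moves", "data": {
  "moves": [-0.9,0.4,0,0,0,0,50,-0.9,0.4,0,0,0,0,50,-0.9,0.4,0,0,0,0,50,-0.9,0.4,0,0,0,0,50,-0.9,0.4,0,0,0,0,50,-0.9,0.4,0,0,0,0,50,-0.9,0.4,0,0,0,0,50,-0.9,0.4,0,0,0,0,50]
}}

```text
time: 57.48
ee_pos: [0.5452, -0.1866, 0.2257]
tcp_rot: [[0.629, 0.778, 0.002], [0.778, -0.629, -0.001], [0.0, 0.002, -1.0]]
force: [0.1, 0.2, 0.1]
opening: 0.0499
grasp_force: 0.0
```

>>> {"op": "apply_moves", "data": {
  "moves": [-0.9,0.5,0,0,0,0,50,-0.9,0.5,0,0,0,0,50,-0.9,0.5,0,0,0,0,50,-0.9,0.5,0,0,0,0,50,-0.9,0.5,0,0,0,0,50,-0.9,0.5,0,0,0,0,50,-0.9,0.5,0,0,0,0,50,-0.9,0.5,0,0,0,0,50]
}}

```text
time: 58.15
ee_pos: [0.5169, -0.349, 0.2257]
tcp_rot: [[0.629, 0.778, 0.001], [0.778, -0.629, -0.001], [0.0, 0.002, -1.0]]
force: [-0.3, 0.9, 0.3]
opening: 0.0503
grasp_force: 0.0
```

```bash
python3 -c "
from h import *
st();th();go(.496,-.426,.1)
for n in('top','side'):
    c=arm.capture(n);show(c,['casting1'])
"
```

```text
58.15 [ 0.5169 -0.349   0.2257] 
 [[0.629, 0.778, 0.001], [0.778, -0.629, -0.001], [0.0, 0.002, -1.0]] [-0.3  0.9  0.3] 0.0503 0.0 [ 0.99  0.4  -0.58  1.65  0.23  1.16 -0.33]
theta 51.04
units to (0.496, -0.426, 0.1) [-3.65  1.6   6.29]
casting1 0.95 [0.641 0.171 0.005] [237.5 159.9] {}
casting1 0.72 [ 0.496 -0.424  0.004] [449.3 209.8] {}
casting1 0.74 [ 0.495 -0.428  0.003] [342.8 175.8] {}
casting1 0.51 [ 0.644  0.175 -0.001] [212.9 234.9] {}
```

>>> {"op": "apply_moves", "data": {
  "moves": [-0.8,0.4,0,0,0,0,50,-0.8,0.4,0,0,0,0,50,-0.8,0.4,0,0,0,0,50,-0.8,0.3,0,0,0,0,50,0,0,1,0,0,0,50,0,0,1,0,0,0,50,0,0,1,0,0,0,50,0,0,1,0,0,0,50]
}}

```text
time: 59.02
ee_pos: [0.5013, -0.4145, 0.1445]
tcp_rot: [[0.627, 0.779, 0.002], [0.779, -0.627, 0.001], [0.002, 0.001, -1.0]]
force: [0.3, 0.4, 0.5]
opening: 0.05
grasp_force: 0.0
```

>>> {"op": "apply_moves", "data": {
  "moves": [0,0,1,0,0,0,50,0,0,0.5,0,0,0,50,0,0,0,0,0,0,50,0,0,0,0,0,0,50]
}}

```text
time: 59.35
ee_pos: [0.5004, -0.4155, 0.1145]
tcp_rot: [[0.628, 0.778, 0.0], [0.778, -0.628, 0.001], [0.001, -0.001, -1.0]]
force: [0.9, 0.6, 0.1]
opening: 0.0499
grasp_force: 0.0
```

```bash
python3 -c "
from h import *
st();th();go(.496,-.4265,.032)
"
```

```text
59.35 [ 0.5004 -0.4155  0.1145] 
 [[0.628, 0.778, 0.0], [0.778, -0.628, 0.001], [0.001, -0.001, -1.0]] [0.9 0.6 0.1] 0.0499 0.0 [ 1.02  0.56 -0.51  1.67  0.31  1.   -0.28]
theta 51.11
units to (0.496, -0.4265, 0.032) [-0.57  0.18  4.13]
```

>>> {"op": "apply_moves", "data": {
  "moves": [-0.6,0.2,0,0,0,0,50,0,0,0.6,0,0,0,50,0,0,0.6,0,0,0,50,0,0,0.6,0,0,0,50,0,0,0.6,0,0,0,50,0,0,0.6,0,0,0,50,0,0,0.6,0,0,0,50,0,0,0.3,0,0,0,50]
}}

```text
time: 60.02
ee_pos: [0.494, -0.4273, 0.0333]
tcp_rot: [[0.629, 0.778, -0.003], [0.778, -0.629, 0.003], [0.0, -0.004, -1.0]]
force: [-0.2, 0.4, -0.3]
opening: 0.0501
grasp_force: 0.0
```

>>> {"op": "apply_moves", "data": {
  "moves": [0,0,0.2,0,0,0,50,0,0,0,0,0,0,50,0,0,0,0,0,0,50]
}}

```text
time: 60.27
ee_pos: [0.4955, -0.4287, 0.0323]
tcp_rot: [[0.629, 0.777, 0.0], [0.777, -0.629, -0.0], [0.0, 0.0, -1.0]]
force: [-0.4, 0.1, 0.7]
opening: 0.0503
grasp_force: 0.0
```

>>> {"op": "apply_moves", "data": {
  "moves": [0,0,0,0,0,0,35,0,0,0,0,0,0,20,0,0,0,0,0,0,20,0,0,0,0,0,0,20]
}}

```text
time: 60.6
ee_pos: [0.4951, -0.4277, 0.0333]
tcp_rot: [[0.629, 0.777, -0.001], [0.777, -0.629, 0.001], [0.0, -0.002, -1.0]]
force: [-2.8, 4.8, 5.9]
opening: 0.028
grasp_force: 58.8
```

Gripped. Lift and carry it to the tote's −y half.

>>> {"op": "apply_moves", "data": {
  "moves": [0,0,-0.4,0,0,0,20,0,0,-0.8,0,0,0,20,0,0,-1,0,0,0,20,0,0,-1,0,0,0,20,0,0,-1,0,0,0,20,0,0,-1,0,0,0,20,0,0,-1,0,0,0,20,0,0,-1,0,0,0,20]
}}

```text
time: 61.27
ee_pos: [0.4955, -0.4295, 0.1786]
tcp_rot: [[0.629, 0.777, 0.002], [0.777, -0.629, -0.002], [-0.0, 0.003, -1.0]]
force: [-0.3, 0.5, -2.2]
opening: 0.028
grasp_force: 59.4
```

>>> {"op": "apply_moves", "data": {
  "moves": [0,0,-1,0,0,0,20,0,0,-1,0,0,0,20,0.5,-0.2,0,0,0,0,20,0.9,-0.4,0,0,0,0,20,0.9,-0.4,0,0,0,0,20,0.9,-0.4,0,0,0,0,20,0.9,-0.4,0,0,0,0,20,0.9,-0.4,0,0,0,0,20]
}}

```text
time: 61.93
ee_pos: [0.524, -0.3213, 0.2157]
tcp_rot: [[0.629, 0.778, -0.0], [0.778, -0.629, 0.0], [0.0, -0.0, -1.0]]
force: [0.6, 0.5, -3.0]
opening: 0.0281
grasp_force: 59.6
```

>>> {"op": "apply_moves", "data": {
  "moves": [0.9,-0.4,0,0,0,0,20,0.9,-0.4,0,0,0,0,20,0.9,-0.4,0,0,0,0,20,0.9,-0.4,0,0,0,0,20,0.9,-0.4,0,0,0,0,20,0.9,-0.4,0,0,0,0,20,0.9,-0.4,0,0,0,0,20,0.9,-0.4,0,0,0,0,20]
}}

```text
time: 62.6
ee_pos: [0.5646, -0.1692, 0.2157]
tcp_rot: [[0.629, 0.778, -0.0], [0.778, -0.629, 0.0], [0.0, -0.0, -1.0]]
force: [-0.3, -0.1, -2.4]
opening: 0.028
grasp_force: 59.6
```

>>> {"op": "apply_moves", "data": {
  "moves": [0.9,-0.4,0,0,0,0,20,0.9,-0.4,0,0,0,0,20,0.9,-0.4,0,0,0,0,20,0.9,-0.3,0,0,0,0,20,0.9,-0.3,0,0,0,0,20,0.9,-0.3,0,0,0,0,20,0.9,-0.3,0,0,0,0,20,0.9,-0.3,0,0,0,0,20]
}}

```text
time: 63.27
ee_pos: [0.6132, -0.0236, 0.2157]
tcp_rot: [[0.629, 0.778, -0.0], [0.778, -0.629, 0.0], [-0.0, -0.0, -1.0]]
force: [0.1, 0.0, -1.8]
opening: 0.0282
grasp_force: 59.6
```

>>> {"op": "apply_moves", "data": {
  "moves": [0.9,-0.3,0,0,0,0,20,0.9,-0.3,0,0,0,0,20,0.9,-0.3,0,0,0,0,20,0.6,-0.2,0,0,0,0,20,0.3,-0.1,0,0,0,0,20,0,0,0,0,0,0,20,0,0,0,0,0,0,20]
}}

```text
time: 63.85
ee_pos: [0.6398, 0.0453, 0.2159]
tcp_rot: [[0.629, 0.777, -0.001], [0.777, -0.629, -0.001], [-0.001, 0.0, -1.0]]
force: [-0.4, -1.2, -1.7]
opening: 0.028
grasp_force: 59.6
```

```bash
python3 -c "
from h import *
st();th();go(.656,.098,.1)
for n in('top','side'):
    c=arm.capture(n);show(c,['casting1','tote'])
"
```

```text
63.85 [0.6398 0.0453 0.2159] 
 [[0.629, 0.777, -0.001], [0.777, -0.629, -0.001], [-0.001, 0.0, -1.0]] [-0.4 -1.2 -1.7] 0.028 59.6 [ 0.4   0.47 -0.7   1.6   0.32  1.18 -1.05]
theta 51.02
units to (0.656, 0.098, 0.1) [ 2.56 -1.03  5.79]
casting1 0.61 [0.647 0.051 0.185] [280.4 138.1] {}
tote 0.58 [0.65  0.139 0.004] [248.8 157.1] {}
tote 0.25 [ 0.635 -0.153  0.003] [351.7 161.9] {}
casting1 0.81 [0.639 0.041 0.19 ] [238.  162.2] {}
casting1 0.56 [0.644 0.176 0.001] [212.7 234.8] {}
tote 0.87 [ 0.649  0.133 -0.002] [220.8 228.9] {}
```

>>> {"op": "apply_moves", "data": {
  "moves": [0.6,-0.3,0,0,0,0,20,0.6,-0.3,0,0,0,0,20,0.6,-0.2,0,0,0,0,20,0.7,-0.3,0,0,0,0,20,0,0,0.8,0,0,0,20,0,0,0.9,0,0,0,20,0,0,0.9,0,0,0,20,0,0,0.9,0,0,0,20]
}}

```text
time: 64.82
ee_pos: [0.6548, 0.1017, 0.1459]
tcp_rot: [[0.627, 0.779, 0.001], [0.779, -0.627, 0.002], [0.002, -0.0, -1.0]]
force: [0.4, -1.1, -2.0]
opening: 0.0282
grasp_force: 59.5
```

>>> {"op": "apply_moves", "data": {
  "moves": [0,0,0.9,0,0,0,20,0,0,0.9,0,0,0,20,0,0,0.5,0,0,0,20,0,0,0,0,0,0,20,0,0,0,0,0,0,20]
}}

```text
time: 65.23
ee_pos: [0.6543, 0.1, 0.1]
tcp_rot: [[0.628, 0.778, -0.001], [0.778, -0.628, 0.001], [0.0, -0.001, -1.0]]
force: [0.8, 0.1, -2.7]
opening: 0.0282
grasp_force: 59.5
```

```bash
python3 -c "
from h import *
st();go(.656,.098,.0337)
"
```

```text
65.23 [0.6543 0.1    0.1   ] 
 [[0.628, 0.778, -0.001], [0.778, -0.628, 0.001], [0.0, -0.001, -1.0]] [ 0.8  0.1 -2.7] 0.0282 59.5 [ 0.27  0.63 -0.65  1.64  0.43  1.02 -1.2 ]
units to (0.656, 0.098, 0.0337) [-0.03  0.13  3.32]
```

>>> {"op": "apply_moves", "data": {
  "moves": [0,0,0.6,0,0,0,20,0,0,0.6,0,0,0,20,0,0,0.6,0,0,0,20,0,0,0.5,0,0,0,20,0,0,0.4,0,0,0,20,0,0,0.2,0,0,0,20,0,0,0.2,0,0,0,20,0,0,0,0,0,0,20]
}}

```text
time: 65.9
ee_pos: [0.654, 0.0984, 0.0373]
tcp_rot: [[0.629, 0.777, -0.001], [0.777, -0.629, -0.0], [-0.001, -0.001, -1.0]]
force: [-0.4, -0.5, -2.3]
opening: 0.0282
grasp_force: 59.5
```

>>> {"op": "apply_moves", "data": {
  "moves": [0,0,0.1,0,0,0,20,0,0,0.05,0,0,0,20,0,0,0,0,0,0,20]
}}

```text
time: 66.15
ee_pos: [0.6548, 0.0986, 0.0356]
tcp_rot: [[0.629, 0.777, 0.001], [0.777, -0.629, 0.0], [0.001, 0.0, -1.0]]
force: [0.0, -0.2, -2.0]
opening: 0.028
grasp_force: 59.5
```

>>> {"op": "apply_moves", "data": {
  "moves": [0,0,0.08,0,0,0,20,0,0,0,0,0,0,20,0,0,0,0,0,0,35,0,0,0,0,0,0,50,0,0,0,0,0,0,50,0,0,-0.5,0,0,0,50,0,0,-1,0,0,0,50,0,0,-1,0,0,0,50]
}}

```text
time: 66.82
ee_pos: [0.6539, 0.0985, 0.0842]
tcp_rot: [[0.629, 0.777, -0.002], [0.777, -0.629, -0.0], [-0.001, -0.001, -1.0]]
force: [1.3, 0.0, 0.9]
opening: 0.0503
grasp_force: 0.0
```

>>> {"op": "apply_moves", "data": {
  "moves": [0,0,-1,0,0,0,50,0,0,-1,0,0,0,50,0,0,-1,0,0,0,50,0,0,-1,0,0,0,50,0,0,-1,0,0,0,50,0,0,-1,0,0,0,50,0,0,-1,0,0,0,50,0,0,0,0,0,0,50]
}}

```text
time: 67.48
ee_pos: [0.6576, 0.1, 0.2304]
tcp_rot: [[0.629, 0.777, 0.01], [0.777, -0.629, 0.002], [0.008, 0.007, -1.0]]
force: [0.4, 0.4, 1.3]
opening: 0.0502
grasp_force: 0.0
```

```bash
python3 -c "
from h import *
st()
N=['casting1','board1','lamp','mat','switch_tip','tote','screwdriver','wrench','bearing','pulley']
for n in('top','side'):
    c=arm.capture(n);show(c,N,pm=.4)
save(c,'end.png',(130,110,430,330),2.6)
"
```

```text
67.48 [0.6576 0.1    0.2304] 
 [[0.629, 0.777, 0.01], [0.777, -0.629, 0.002], [0.008, 0.007, -1.0]] [0.4 0.4 1.3] 0.0502 0.0 [ 0.31  0.5  -0.71  1.54  0.34  1.22 -1.14]
casting1 0.77 [0.642 0.174 0.01 ] [236.4 159.3] {}
casting1 0.69 [0.66  0.103 0.007] [261.3 153.2] {}
board1 0.75 [ 0.297  0.439 -0.002] [138.8 282.8] {}
board1 0.73 [ 0.64  -0.203  0.01 ] [369.5 159.7] {}
board1 0.71 [ 0.407  0.552 -0.001] [100. 243.] {}
board1 0.45 [0.286 0.243 0.003] [209.8 286.8] {}
mat 0.58 [0.697 0.385 0.001] [163.2 141.9] {}
switch_tip 0.42 [ 0.508 -0.001  0.096] [300.4 200.2] {}
tote 0.73 [0.646 0.137 0.005] [249.6 158.2] {}
screwdriver 0.94 [0.289 0.243 0.004] [209.8 285.8] {}
wrench 0.91 [0.698 0.386 0.002] [163.  141.3] {}
pulley 0.85 [ 0.707 -0.355 -0.002] [420.1 138.3] {}
casting1 0.65 [0.643 0.176 0.001] [212.9 234.8] {}
casting1 0.64 [0.658 0.096 0.005] [225.7 221.2] {}
board1 0.81 [0.3   0.435 0.003] [256.4 333. ] {}
board1 0.73 [ 0.629 -0.105  0.007] [268.5 198.2] {}
board1 0.64 [ 0.411  0.546 -0.002] [183.  346.3] {}
board1 0.63 [ 0.64  -0.205  0.011] [281.  186.2] {}
lamp 0.62 [ 0.42  -0.146  0.007] [327.6 208.8] {}
mat 0.78 [ 0.416 -0.142  0.003] [328.3 210.4] {}
mat 0.58 [ 0.51  -0.002  0.093] [281.8 195.6] {}
switch_tip 0.7 [ 0.697  0.381 -0.001] [148.9 263.6] {}
switch_tip 0.49 [ 0.508 -0.003  0.097] [282.5 194.6] {}
tote 0.86 [0.651 0.134 0.002] [219.9 227.8] {}
tote 0.67 [0.476 0.369 0.003] [213.7 288.1] {}
screwdriver 0.76 [0.287 0.246 0.001] [304.6 288.3] {}
wrench 0.88 [ 0.694  0.382 -0.001] [149.3 263.9] {}
bearing 0.55 [ 0.312 -0.281 -0.003] [373.1 203.5] {}
pulley 0.53 [ 0.7   -0.356 -0.   ] [288.6 171.6] {}
```

View pics/end.png

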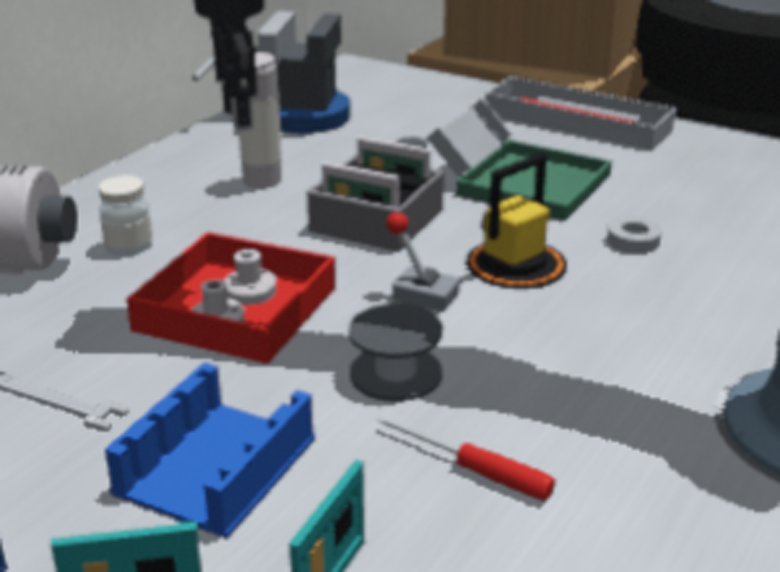

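The rack is empty, with both boards in the grey box (px (360,180), (395,160)) and both castings in the tote (213,298), (248,275). The lamp is upright on the mat (517,235), the switch is off, the tray is empty and the arm is clear. Hand in.

```bash
python3 -c "
from rig import arm
print(arm.sign_off())"
```

```text
the job is handed in; nothing more can be done
None
```

I handed the job in at about 67 s: the lamp is switched off and upright on the mat, both boards are on edge in the transport box, and both castings are in the tote. In the last pictures the bystanders and turquoise look-alikes had not moved; the sign-off returned no verdict.

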